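# Load the stone jig and set its clamp screws

## Task

Load every stone disc on the bench into the aluminium jig, one to a seat (any seat): slip its edge under the brass lip and lay it down flat on the seat's floor. When all are in, turn both orange-headed clamp screws clockwise until they bottom, and only when both are down, back each off a quarter turn so that the stones can still be turned by hand. Leave the other things on the bench where they are.

Things in the scene. Friction and masses are not known exactly. Their poses are not given: they have to be found in the camera images.
- disc_green: Green stone disc, 44 mm across and 10 mm thick, 42 g give or take, plain solid with a paler round spot on each face; origin at its centre, z through the faces (either face may be up; its turn does not matter). May be absent.
- disc_amber: Amber-brown stone disc, 44 mm across and 10 mm thick, 42 g give or take, plain solid with a paler round spot on each face; origin at its centre, z through the faces (either face may be up; its turn does not matter). May be absent.
- disc_white: White stone disc, 44 mm across and 10 mm thick, 42 g give or take, plain solid with a paler round spot on each face; origin at its centre, z through the faces (either face may be up; its turn does not matter). May be absent.
- jig: Aluminium jig fixed to the bench, plate 100 (x) x 370 (y) x 6 mm; origin under its middle, z up, brass lips on its -x side, towards the robot (turned up to 0.2 rad). Three like seats at x = 0, y = -74, 0, +74 mm; clamp screws at x = -12, y = -156 and +156 mm. Along the -x side (x = -46 to -34 mm) a bar 20 mm above the bench. Lying flat in a seat, a disc's centre is 5 mm above the seat's floor.
- seat1 (a point): Centre of the floor of the -y end seat, 10 mm above the bench; axes as the jig's. Each seat is an eight-sided pocket 48 mm across (disc 44) with a raised black floor. On the +x side and the slants a wall 6 mm higher than the floor, 5 mm thick. The +y and -y sides are open finger slots, 30 mm wide, 4 mm lower than the floor, so the disc's rim can be held right down.
- seat2 (a point): Centre of the middle seat's floor, as seat1. On each seat's -x side a brass block carries a fixed lip, 24 mm wide along y, reaching 5 mm over the pocket (x = -24 to -19 mm from the seat's centre), underside 13.5 mm and top 17.5 mm above the floor. A disc cannot drop in level: its -x edge goes down under the lip first, tilted some 15 degrees, then its +x edge is lowered.
- seat3 (a point): Centre of the floor of the third seat (+y end), 10 mm above the bench; as seat1 and seat2.
- screw_a (a joint): Turn of the clamp screw at the jig's -y end, rad, growing clockwise seen from above (tightening). It bottoms on a hard stop at 4.20; a quarter turn back from there is 2.63. It starts 2 to 3.6 rad short of the bottom, turns stiffly with about 0.07 N m and stays where it is left. The head does not sink to speak of.
- screw_b (a joint): The same for the clamp screw at the jig's +y end.
- screw_a_head (a point): Middle of screw_a's orange bar-shaped head, on the screw's axis, 45 mm above the bench: bar 44 mm long, 10 mm wide, 18 mm tall; x along the bar, y across it, z up; white dot on its +x end. Below it a dark boss, 32 mm across, top 26 mm above the bench; four dots around the boss mark quarter turns.
- screw_b_head (a point): The same point of screw_b, at the jig's +y end.
- jar: Bystander: small closed jar, 44 mm across, 52 mm tall, origin under its middle.
- wheel: Bystander: brown rubber polishing wheel with a brass hub lying flat, 50 mm across, 18 mm thick; not a stone. Origin under its middle.
- handpiece: Bystander: steel flex-shaft handpiece about 150 mm long lying at the right of the bench.
- brush: Bystander: brush lying at the left of the bench.
Things that resemble listed ones, but are neither listed nor needed, are in the scene too. Of the things shaped like the disc_white, the white one is meant.

How it is judged:
By the outcome, as a careful person would: the job done as asked, in the order asked, and still so for the second after the job is handed in, with the robot touching nothing.
Of disc_green, disc_amber, disc_white only 2 to 3 are there at a start; the rules pass over those that are not, and their reading is None.
At some moment in a run one of disc_green, disc_amber, disc_white may be knocked a few centimetres aside while the robot is not near it.
Once in a run the grip may slacken for a moment while it holds something.
It also fails if it takes over 210 s, if anything falls off the work surface, if the arm or the gripper's body presses on something with over 40 N, if the wrist force passes 120 N, or if a joint passes its speed limit or range.

## Robot

A 6-joint arm with a two-finger parallel gripper is mounted at the origin on the work surface. World frame = base frame: x ahead of the robot, y to its left, z up, the work surface at z = 0. Lengths are in m, angles in rad, forces in N, time in s.
With the tool pointing down it reaches from about 0.225 to 0.875 m from the base axis. Payload 3.4 kg.
Tool frame: the origin (TCP) lies midway between the tips of the shut fingers; the grasp point (between the pads) lies 19 mm behind it (env.grip_depth is the distance from the TCP to the grasp point, in m); x points along the fingers, y is the direction in which the jaws open and shut, and the axes are right-handed (so a half turn about x gives the same grasp; the last joint's range is limited). The gripper opens to 85 mm and grips with 20 to 120 N. Pads are 22 mm wide; open, the fingers measure 114 mm over their backs; the gripper's body (76 mm by 85 mm) begins 54 mm behind the grasp point. The pads swing forward as they close: fully open they stand 13 mm farther back than shut.
Start: joints at [1.083, 0.276, 1.505, -0, 1.361, -0.121], TCP at [0.206, 0.537, 0.211] pointing down, gripper open.
Joint ranges: [-2.89, 2.89], [-0.75, 2.08], [0.22, 2.7], [-1.18, 4.32], [0.11, 2.71], [-2.7, 2.7]. Speed limits (rad/s): [2.57, 2.57, 3.14, 3.14, 3.14, 3.14].

## Interface

Orientations are given as a 3x3 rotation matrix whose columns are the frame's x, y, z axes.
In Python, from workcell import env gives the robot as it stands. The module is installed in compiled form; this text tells all that it offers.
- The arm moves only by the tool drive_tool, never from a script. Its argument "plan" is text: rows parted by semicolons, each of 7 numbers parted by spaces: the shift along the tool's x, y, z in units of 30 mm (1.0 is 30 mm), then the turn, a rotation vector about the tool's x, y, z in degrees, then the closure, from -1 (fully open) to 1 (shut). A call has 1 to 12 rows; each row shifts and turns the commanded pose from where the row before left it, along the tool's axes as they then stand; what a row does not reach is not made up. A row lasts 1/10 s, in which the tool goes at most 50 mm and 8.59 degrees, less where a joint would pass 70% of its speed; a pose out of reach is approached as far as the arm can. A call is refused whole if a number of a shift passes 1 or a number of a turn 8.59, either way. A call with a gripper value outside its range is refused whole. The fingers move at their own pace and stop on an object; "force" is the grip in N (left out, the last holds). Time passes only in rows, so rows that do not move let the fingers close. It gives the time, the measured TCP pose, the force and the opening at its end, in the units of the state.
- env.get_state(): the state, without advancing time (a new reading comes with each control period).
- env.camera(name): name is "side" or "top" or "wrist"; returns a dict with "pixels" (384x512x3 uint8, red, green, blue), "fx", "fy", "cx", "cy" (pixels), "dist" ([k1, k2, p1, p2, k3] as OpenCV has them; the pictures are not rectified), "rvec" (rotation vector, rad) and "tvec" (3), from world to camera coordinates, as OpenCV has them. Camera axes: x right, y down, z forward; pixel columns grow to the right and rows downward; lengths in m; the calibration is good to about 2 mm. A picture is of the moment at which its call begins. There is no depth.
- env.sign_off(): hands the job in, once; it reports no verdict.
The state is a dict: "t": time; "qpos": joint angles; "qvel": joint speeds; "joint_torque": joint torques, N m; "tool_pos": TCP position; "tool_rot": TCP orientation; "wrist_force": force on the tool from outside, world axes, zero at the start; "ft_torque": the same for the moment, N m; "finger_gap": finger opening in m.
Only numpy, scipy, OpenCV 4.12 (cv2) and the standard library are available. Lean on these libraries where they do the work, as an engineer would, in place of code of your own. Each camera call takes 0.05 s, during which the arm holds its last target. There are 200 camera calls.

## Working session

There is one attempt and no reset: what is moved stays moved. The work goes in short steps, Python scripts to look and compute and a tool call to move; the robot and the scene stay as the last step left them, time stands still between calls to the robot, and variables do not carry over. Pictures are saved under pics/ and viewed, about 12 in all and at most 16, crops included, and the job is handed in when it is done.

Besides the shell and the picture viewer there is one more tool, called after ">>>" in YAML: its name, and indented under it one key for each argument. drive_tool: Moves the arm, as the interface text tells. Its arguments: {"type":"object","properties":{"plan":{"type":"string"},"force":{"type":"number"}},"required":["plan"]}

```bash
mkdir -p pics; python3 - <<'E'
from workcell import env
import cv2
for n in("top","side"):
    c=env.camera(n); cv2.imwrite(f"pics/{n}0.png",cv2.resize(c["pixels"][:,:,::-1],(768,576)))
    print(n,[c[k] for k in("fx","fy","cx","cy","dist","rvec","tvec")])
print(env.get_state(), env.grip_depth)
E
```

```text
top [393.3248601911882, 393.3248601911882, 250.16534028748535, 193.10943289129276, array([-0.03853087,  0.        ,  0.        ,  0.        ,  0.        ]), array([ 2.09248648, -2.15016743,  0.20089435]), array([0.03124321, 0.49459163, 0.92918366])]
side [407.3690593953259, 407.3690593953259, 263.94121917796355, 186.46669449792827, array([-0.0387835,  0.       ,  0.       ,  0.       ,  0.       ]), array([ 2.3342956 , -0.73842815,  0.29593042]), array([-0.40555633,  0.25613547,  0.85603369])]
{'t': 0.1, 'qpos': array([ 1.08298499e+00,  2.76540920e-01,  1.50602981e+00, -8.95062979e-06,
        1.36073751e+00, -1.21023039e-01]), 'qvel': array([-0.00127818, -0.00113693, -0.00207663,  0.00088161, -0.00194867,
        0.00086722]), 'joint_torque': array([ 8.99948682e-04, -4.17697299e+01, -2.46405298e+01, -2.49603636e-04,
        5.72569596e-03, -8.94108041e-06]), 'tool_pos': array([0.2059764 , 0.53627379, 0.21011176]), 'tool_rot': array([[-7.96353865e-04,  3.58616782e-01,  9.33484531e-01],
       [-1.51958895e-03,  9.33483315e-01, -3.58617612e-01],
       [-9.99998528e-01, -1.70409930e-03, -1.98432945e-04]]), 'wrist_force': array([0.04178322, 0.02043186, 0.97767999]), 'ft_torque': array([ 0.00606389,  0.00457288, -0.02861005]), 'finger_gap': 0.08515960200070964} 0.0187
```

View pics/top0.png

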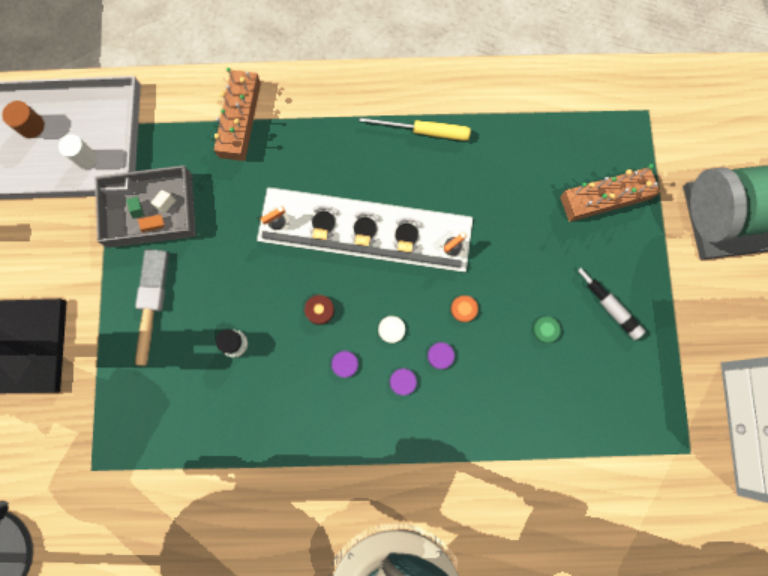

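View pics/side0.png

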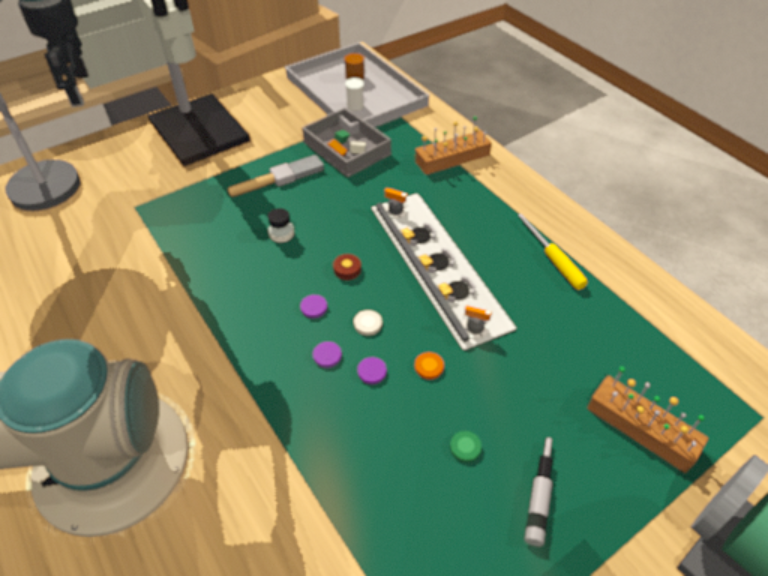

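Top view (768x576 scale): white disc at (392,329), amber (464,309), green (547,329). Brown wheel at (319,309), jar (231,342), three purple decoys, jig around (365,229) with screw heads at (273,215) and (454,242).

```bash
cat > h.py <<'E'
import numpy as np, cv2
from workcell import env
def cam(n):
    c=env.camera(n); c["R"]=cv2.Rodrigues(c["rvec"])[0]; c["K"]=np.array([[c["fx"],0,c["cx"]],[0,c["fy"],c["cy"]],[0,0,1.]]); return c
def cast(c,uv,z):
    p=cv2.undistortPoints(np.float64(uv).reshape(-1,1,2),c["K"],c["dist"]).reshape(-1,2)
    d=np.c_[p,np.ones(len(p))]@c["R"]; o=-c["R"].T@c["tvec"]
    return o+d*((z-o[2])/d[:,2])[:,None]
def proj(c,P): return cv2.projectPoints(np.float64(P).reshape(-1,1,3),c["rvec"],c["tvec"],c["K"],c["dist"])[0].reshape(-1,2)
RNG={"white":((15,0,190),(35,60,255)),"amber":((5,150,150),(18,255,255)),"green":((55,80,110),(72,255,255)),"purple":((135,80,80),(160,255,255)),"black":((0,0,0),(179,255,45))}
def blobs(c,name,amin=40):
    hsv=cv2.cvtColor(c["pixels"],cv2.COLOR_RGB2HSV); m=cv2.inRange(hsv,*map(np.array,RNG[name]))
    n,l,s,ce=cv2.connectedComponentsWithStats(m)
    return [(s[i,4],ce[i],s[i,:4],l==i) for i in range(1,n) if s[i,4]>=amin]
E
python3 - <<'E'
from h import *
for n in("top","side"):
    c=cam(n)
    hsv=cv2.cvtColor(c["pixels"],cv2.COLOR_RGB2HSV)
    if n=="top":
        for u,v in((261,219),(309,206),(364,219),(244,152),(182,143)): print((u,v),hsv[v,u])
    for k in RNG:
        for a,ce,b,_ in blobs(c,k,25):
            z=.010
            p=cast(c,[ce],z)[0]
            if .2<p[0]<.8 and abs(p[1])<.45: print(n,k,a,ce.round(1),b,p.round(4),cast(c,[ce],.054)[0].round(4))
E
```

```text
(261, 219) [ 45   2 255]
(309, 206) [ 16 149 254]
(364, 219) [ 67 109 202]
(244, 152) [12 24 53]
(182, 143) [ 14 168 249]
top white 83 [106.6 132.1] [101 127  12  12] [0.6792 0.3976 0.01  ] [0.6629 0.3809 0.054 ]
top white 2982 [244.4 149.3] [172 126 143  55] [0.6203 0.0297 0.01  ] [0.6066 0.0293 0.054 ]
top white 139 [ 98.  198.3] [ 91 191  16  15] [0.4995 0.412  0.01  ] [0.4912 0.3947 0.054 ]
top white 83 [410.6 206.3] [402 197  18  18] [ 0.4565 -0.3943  0.01  ] [ 0.4501 -0.376   0.054 ]
top white 180 [260.9 219. ] [252 211  18  17] [ 0.4344 -0.0077  0.01  ] [ 0.429  -0.0065  0.054 ]
top amber 44 [179.9 143.5] [174 140  14   8] [0.6412 0.2001 0.01  ] [0.6267 0.1921 0.054 ]
top amber 111 [100.2 147.6] [ 92 143  17  10] [0.6364 0.4128 0.01  ] [0.622  0.3954 0.054 ]
top amber 52 [301.4 162.1] [296 157  13  11] [ 0.5813 -0.1187  0.01  ] [ 0.5693 -0.1126  0.054 ]
top amber 236 [309.2 205.3] [301 197  18  17] [ 0.4664 -0.1329  0.01  ] [ 0.4596 -0.1261  0.054 ]
top green 65 [ 88.6 135.7] [ 84 131  10  10] [0.6706 0.4457 0.01  ] [0.6547 0.4269 0.054 ]
top green 247 [364.3 219.2] [356 211  
[... 1764 characters left out ...]
407 0.3419 0.054 ]
side green 853 [220.7 313.7] [197 279  46  98] [ 0.2484 -0.1954  0.01  ] [ 0.2408 -0.2135  0.054 ]
side green 315 [310.2 296.7] [300 287  21  20] [ 0.4252 -0.2728  0.01  ] [ 0.4079 -0.2866  0.054 ]
side purple 212 [208.8 203.9] [200 197  18  15] [0.3761 0.0705 0.01  ] [0.3615 0.038  0.054 ]
side purple 252 [217.9 235.9] [209 228  19  17] [ 0.3444 -0.026   0.01  ] [ 0.3315 -0.0533  0.054 ]
side purple 270 [247.7 246.7] [239 238  19  18] [ 0.386  -0.0915  0.01  ] [ 0.3708 -0.1152  0.054 ]
side black 39 [186.4 148.3] [180 145  13   6] [0.4265 0.2828 0.01  ] [0.4092 0.2388 0.054 ]
side black 26 [365.5 312. ] [363 306   5  12] [ 0.4981 -0.3666  0.01  ] [ 0.4769 -0.3753  0.054 ]
```

>>> drive_tool:
  plan: "-1 0 0 -5.15 0 0 -1; -1 0 0 -5.15 0 0 -1; -0.1 -0.89 0.96 0 0 0 -1; -0.1 -0.89 0.96 0 0 0 -1; -0.1 -0.89 0.96 0 0 0 -1; -0.1 -0.89 0.96 0 0 0 -1; -0.1 -0.89 0.96 0 0 0 -1; -0.1 -0.89 0.96 0 0 0 -1; -0.1 -0.89 0.96 0 0 0 -1; -0.1 -0.89 0.96 0 0 0 -1; -0.1 -0.89 0.96 0 0 0 -1; -0.1 -0.89 0.96 0 0 0 -1"
  force: 60

```text
t: 1.4
tool_pos: [0.4401, 0.2194, 0.301]
tool_rot: [[0.0, 0.186, 0.983], [0.0, 0.983, -0.186], [-1.0, 0.0, -0.0]]
wrist_force: [-0.2, 0.6, -0.3]
finger_gap: 0.0856
```

>>> drive_tool:
  plan: "0 -0.89 0.96 0 0 0 -1; 0 -0.89 0.96 0 0 0 -1; 0 -0.89 0.96 0 0 0 -1; 0 -0.89 0.96 0 0 0 -1; 0 -0.89 0.96 0 0 0 -1; 0 -0.89 0.96 0 0 0 -1; 0 0 0 0 0 0 -1; 0 0 0 0 0 0 -1; 0 0 0 0 0 0 -1; 0 0 0 0 0 0 -1"

```text
t: 2.4
tool_pos: [0.5788, 0.0324, 0.3012]
tool_rot: [[0.0, 0.185, 0.983], [0.0, 0.983, -0.185], [-1.0, 0.0, -0.0]]
wrist_force: [0.2, 0.8, 0.3]
finger_gap: 0.0855
```

```bash
python3 - <<'E'
from h import *
s=env.get_state(); print(s["tool_pos"],s["tool_rot"].round(4),s["wrist_force"])
c=cam("wrist"); np.save("pics/w1.npy",c["pixels"]); cv2.imwrite("pics/w1.png",cv2.resize(c["pixels"][:,:,::-1],(768,576)))
print(-c["R"].T@c["tvec"],c["R"].round(3),c["fx"])
import pickle; pickle.dump(c,open("w1.pkl","wb"))
E
```

```text
[0.57883509 0.03243015 0.30118233] [[ 0.000e+00  1.845e-01  9.828e-01]
 [ 4.000e-04  9.828e-01 -1.845e-01]
 [-1.000e+00  4.000e-04 -0.000e+00]] [0.18726397 0.796706   0.26443088]
[0.50901257 0.0443712  0.46408233] [[ 0.185  0.983 -0.001]
 [ 0.945 -0.178  0.276]
 [ 0.271 -0.052 -0.961]] 327.9526783346311
```

View pics/w1.png

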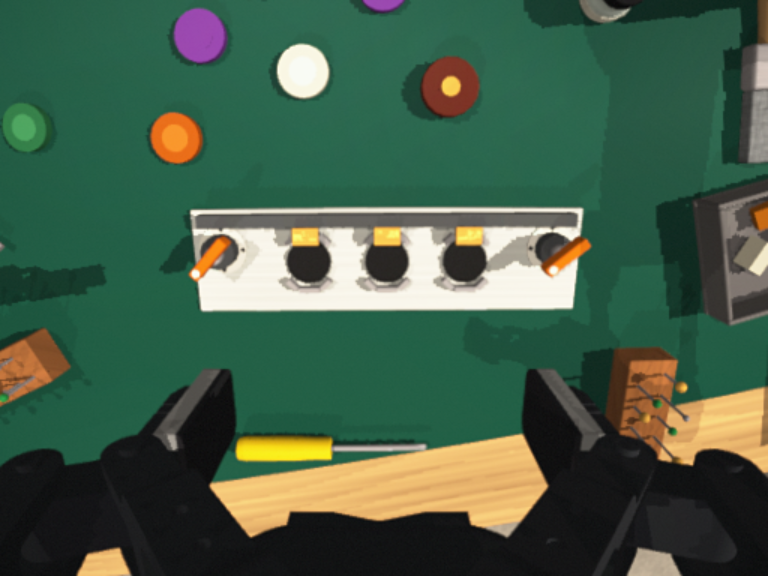

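Wrist view: seats at (309,263), (387,263), (465,262); screw heads with dots at (196,273) and (552,269). White disc (303,71), amber (176,138), green (25,127). All three stones are present.

```bash
python3 - <<'E'
from h import *
import pickle
c=pickle.load(open("w1.pkl","rb"))
for k,z in(("white",.01),("amber",.01),("green",.01),("black",.01)):
    for a,ce,b,m in blobs(c,k,60):
        if ce[1]>240: continue
        (x,y),(w,h),an=cv2.minAreaRect(np.argwhere(m)[:,::-1].astype(np.float32))
        print(k,a,ce.round(1),b,cast(c,[ce],z)[0].round(4),"z54",cast(c,[ce],.054)[0].round(4))
        if k=="amber" and a<600:
            r=cv2.fitLine(np.argwhere(m)[:,::-1].astype(np.float32),2,0,.01,.01).ravel()
            e=cast(c,[ce-10*r[:2],ce+10*r[:2]],.054); d=e[1]-e[0]; print("  bar angle deg",np.degrees(np.arctan2(d[1],d[0])))
# plate corners
hsv=cv2.cvtColor(c["pixels"],cv2.COLOR_RGB2HSV)
m=((hsv[...,1]<90)&(hsv[...,2]>90)).astype(np.uint8)
n,l,s,ce=cv2.connectedComponentsWithStats(m)
i=l[205,260] or l[200,150]; print("plate",s[i],l[200,150])
q=cv2.approxPolyDP(cv2.convexHull(np.argwhere(l==l[200,150])[:,::-1].astype(np.int32)),4,True).reshape(-1,2)
print(q); P=cast(c,q,.006); print(P.round(4))
E
```

```text
white 702 [201.5  47. ] [185  30  34  35] [ 0.4315 -0.0082  0.01  ] z54 [ 0.439  -0.0031  0.054 ]
white 1255 [294.5 147.8] [127 139 261  35] [0.584  0.0898 0.01  ] z54 [0.5768 0.0854 0.054 ]
white 7596 [247.2 185.9] [128 151 257  56] [0.6256 0.0148 0.01  ] z54 [0.6143 0.0177 0.054 ]
white 140 [506.6 174.2] [499 162  13  22] [0.6788 0.3983 0.01  ] z54 [0.6623 0.364  0.054 ]
amber 884 [116.8  91.4] [101  75  33  34] [ 0.4633 -0.1333  0.01  ] z54 [ 0.4677 -0.116   0.054 ]
amber 100 [507.8 145.6] [503 139   9  15] [0.6356 0.3993 0.01  ] z54 [0.6233 0.3649 0.054 ]
  bar angle deg 2.096945913881087
amber 261 [140.3 170.5] [126 158  28  30] [ 0.575  -0.1308  0.01  ] z54 [ 0.5686 -0.1138  0.054 ]
  bar angle deg 125.85638010184171
amber 203 [380. 170.] [364 159  30  25] [0.6374 0.2057 0.01  ] z54 [0.625  0.1901 0.054 ]
  bar angle deg 117.05188576360024
green 725 [15.6 84.4] [ 2 69 29 32] [ 0.423 -0.273  0.01 ] z54 [ 0.4313 -0.2423  0.054 ]
black 1313 [463.5  11.2] [403   0 102  47] [0.4445 0.3387 0.01  ] z54 [0.4507 0.3102 0.054 ]
black 1442 [454.8 164.8] [438 128  41  82] [0.6498 0.3165 0.01  ] z54 [0.6361 0.2902 0.054 ]
black 516 [205.4 175. ] [192 163  27  25] [ 0.5988 -0.0405  0.01  ] z54 [ 0.5901 -0.0323  0.054 ]
black 517 [309.1 174.6] [296 162  28  25] [0.6255 0.1045 0.01  ] z54 [0.6142 0.0987 0.054 ]
black 506 [257.4 174.8] [245 164  26  23] [0.6123 0.0322 0.01  ] z54 [0.6023 0.0334 0.054 ]
plate [  126   137   263    71 14020] 21
[[382 204]
 [134 207]
 [126 140]
 [388 138]]
[[ 0.6908  0.2061  0.006 ]
 [ 0.6272 -0.1571  0.006 ]
 [ 0.5293 -0.1405  0.006 ]
 [ 0.5946  0.2224  0.006 ]]
```

>>> drive_tool:
  plan: "0.65 -0.224 -0.458 0 0 0 -1; 0.65 -0.224 -0.458 0 0 0 -1; 0.65 -0.224 -0.458 0 0 0 -1; 0.65 -0.224 -0.458 0 0 0 -1; 0.65 -0.224 -0.458 0 0 0 -1; 0.65 -0.224 -0.458 0 0 0 -1; 0.65 -0.224 -0.458 0 0 0 -1; 0.65 -0.224 -0.458 0 0 0 -1; 0.65 -0.224 -0.458 0 0 0 -1; 0.65 -0.224 -0.458 0 0 0 -1; 0 0 0 0 0 0 -1; 0 0 0 0 0 0 -1"

```text
t: 3.65
tool_pos: [0.4327, -0.0087, 0.1066]
tool_rot: [[0.002, 0.185, 0.983], [0.0, 0.983, -0.185], [-1.0, 0.0, 0.002]]
wrist_force: [0.2, -0.4, 0.4]
finger_gap: 0.0852
```

```bash
cat >> h.py <<'E'
def disc(name,z=.01,cams=("wrist",)):
    "stone centres seen by cameras, with offset from the TCP in tool y,z (mm)"
    s=env.get_state(); R,p=s["tool_rot"],s["tool_pos"]
    for n in cams:
        c=cam(n)
        for a,ce,b,m in blobs(c,name,150):
            if max(b[2],b[3])>2*min(b[2],b[3]): continue
            P=cast(c,[ce],z)[0]; print(n,name,a,b,P.round(4),"tool off mm",((P-p)@R*1e3).round(1))
def st():
    s=env.get_state(); np.set_printoptions(suppress=True)
    print("t",s["t"],"p",s["tool_pos"].round(4),"F",s["wrist_force"].round(1),"T",s["ft_torque"].round(3),"gap",round(s["finger_gap"],4),"q6",s["qpos"][5].round(3)); return s
E
python3 - <<'E'
from h import *
s=st(); print(s["qpos"])
disc("white"); disc("white",cams=("side","top"))
E
```

```text
t 3.65 p [ 0.4327 -0.0087  0.1066] F [ 0.2 -0.4  0.4] T [-0.033 -0.04   0.059] gap 0.0852 q6 -1.566
[-0.18147868  0.15285348  1.95592913  0.00043759  1.03112877 -1.56597994]
wrist white 1423 [227 160  55  53] [ 0.4302 -0.0082  0.01  ] tool off mm [96.6 -0.  -2.7]
side white 1017 [213   0  56  34] [0.9802 0.8862 0.01  ] tool off mm [ 98.6 980.9 370.7]
side white 12500 [331  15 181 217] [ 1.1083 -0.072   0.01  ] tool off mm [ 99.4  63.  674.2]
side white 1520 [269 129  75  96] [ 0.6278 -0.0038  0.01  ] tool off mm [ 97.7  41.  189.4]
side white 159 [265 164  47  69] [ 0.55   -0.0389  0.01  ] tool off mm [ 97.5  -7.9 119.4]
side white 218 [236 207  18  15] [ 0.4332 -0.0076  0.01  ] tool off mm [97.1  1.2 -1.2]
side white 290 [ 11 215  23  24] [-0.0364  0.2734  0.01  ] tool off mm [  95.5  190.2 -514.7]
side white 374 [ 22 329  29  25] [-0.0838 -0.0359  0.01  ] tool off mm [  95.4 -122.5 -503.9]
top white 3482 [ 0 54 89 75] [0.8016 0.5811 0.01  ] tool off mm [ 98.1 647.9 251.8]
top white 2234 [175 126 142  73] [0.6123 0.0143 0.01  ] tool off mm [ 97.7  55.9 170.8]
top white 2845 [239 145  65  55] [ 0.5563 -0.0382  0.01  ] tool off mm [ 97.5  -6.1 125.5]
top white 2461 [214 276  98  56] [ 0.2428 -0.012   0.01  ] tool off mm [  96.5  -38.4 -187.4]
top white 3228 [186 307  61  77] [0.1201 0.1039 0.01  ] tool off mm [  96.    52.7 -329.5]
```

>>> drive_tool:
  plan: "0.7 0 0 0 0 0 -1; 0.7 0 0 0 0 0 -1; 0.7 0 0 0 0 0 -1; 0.7 0 0 0 0 0 -1; 0.5 0 0 0 0 0 -1; 0.27 0 0 0 0 0 -1; 0 0 0 0 0 0 -1; 0 0 0 0 0 0 -1"

```text
t: 4.6
tool_pos: [0.4331, -0.0092, -0.0006]
tool_rot: [[0.001, 0.186, 0.983], [-0.0, 0.983, -0.186], [-1.0, 0.0, 0.001]]
wrist_force: [-0.7, -0.1, 0.1]
finger_gap: 0.0854
```

>>> drive_tool:
  plan: "0 0 0 0 0 0 0.1; 0 0 0 0 0 0 0.1; 0 0 0 0 0 0 0.1; 0 0 0 0 0 0 0.1; 0 0 0 0 0 0 0.1; 0 0 0 0 0 0 0.1; 0 0 0 0 0 0 0.1; 0 0 0 0 0 0 0.1"
  force: 40

```text
t: 5.4
tool_pos: [0.4321, -0.0091, -0.0012]
tool_rot: [[0.0, 0.186, 0.983], [0.0, 0.983, -0.186], [-1.0, 0.0, 0.0]]
wrist_force: [-0.9, 0.5, -0.4]
finger_gap: 0.0389
```

```bash
python3 - <<'E'
from h import *
s=st(); print(s["tool_rot"].round(4))
E
```

```text
t 5.4 p [ 0.4321 -0.0091 -0.0012] F [-0.9  0.5 -0.4] T [-0.012  0.041  0.012] gap 0.0389 q6 -1.566
[[ 0.0001  0.186   0.9826]
 [ 0.0001  0.9826 -0.186 ]
 [-1.      0.0001  0.    ]]
```

```bash
python3 - <<'E'
from h import *
for n in("wrist","side"):
    c=cam(n); p=c["pixels"]; 
    if n=="side": im=cv2.resize(p[120:320,150:410],None,fx=2.4,fy=2.4,interpolation=2)[:,:,::-1]
    else: im2=cv2.resize(p[:,:,::-1],(640,480))
im=im[:480]
cv2.imwrite("pics/g1.png",im); cv2.imwrite("pics/g1w.png",im2)
E
```

```text
(no output)
```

View pics/g1w.png

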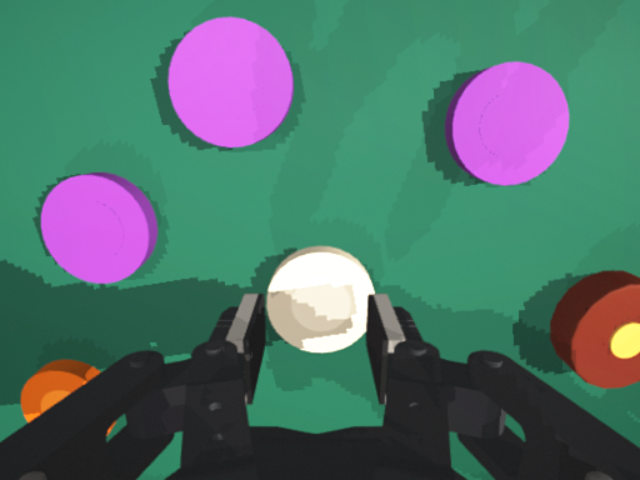

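```bash
python3 - <<'E'
from h import *
c=cam("wrist"); hsv=cv2.cvtColor(c["pixels"],cv2.COLOR_RGB2HSV)
m=cv2.inRange(hsv,np.array((10,0,130)),np.array((40,90,255)))
n,l,s,ce=cv2.connectedComponentsWithStats(m); i=l[230,256]; print(s[i],ce[i])
s0=s[i]; pts=[(s0[0],240),(s0[0]+s0[2],240),(256,s0[1]),(256,s0[1]+s0[3])]
st_=env.get_state()
for z in(.01,): print(((cast(c,pts,z)-st_["tool_pos"])@st_["tool_rot"]*1e3).round(1))
p=st_["tool_pos"]; R=st_["tool_rot"]
# project expected tip corners
for y in(-.0195,.0195):
  for zz in(-.011,.011): print(y,zz,proj(c,[p+R@[ -.0024,y,zz]]).round(0)*1.25)
E
```

```text
[ 213  197  111   85 5578] [258.53226963 241.79437074]
[[-11.2 -21.   -2.6]
 [-11.2  35.   -2.5]
 [-11.2   0.6 -25.2]
 [-11.2   0.7  21.4]]
-0.0195 -0.011 [[271.25 272.5 ]]
-0.0195 0.011 [[272.5 320. ]]
0.0195 -0.011 [[365.  272.5]]
0.0195 0.011 [[363.75 320.  ]]
```

View pics/g1.png

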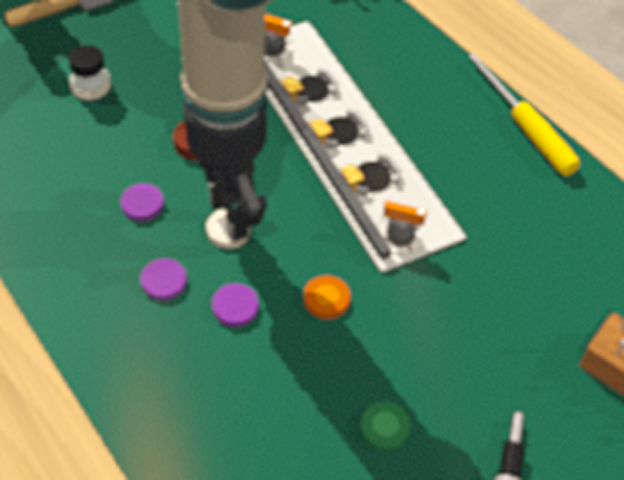

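>>> drive_tool:
  plan: "0 0 0 0 0 0 0.5; 0 0 0 0 0 0 0.5; 0 0 0 0 0 0 0.5; 0 0 0 0 0 0 0.5"

```text
t: 5.95
tool_pos: [0.4321, -0.0091, -0.0012]
tool_rot: [[0.0, 0.186, 0.983], [0.0, 0.983, -0.186], [-1.0, 0.0, 0.0]]
wrist_force: [1.0, 0.2, 0.1]
finger_gap: 0.0213
```

>>> drive_tool:
  plan: "-0.3 0 0 0 0 0 0.5; -0.5 0 0 0 0 0 0.5; -0.5 0 0 0 0 0 0.5; -0.5 0 0 0 0 0 0.5; 0 0 0 0 0 0 0.5; 0 0 0 0 0 0 0.5"

```text
t: 6.55
tool_pos: [0.4323, -0.0091, 0.0532]
tool_rot: [[0.001, 0.186, 0.983], [-0.0, 0.983, -0.186], [-1.0, 0.0, 0.001]]
wrist_force: [-0.4, 0.0, -0.6]
finger_gap: 0.0215
```

```bash
python3 - <<'E'
from h import *
st(); c=cam("wrist"); cv2.imwrite("pics/g2.png",cv2.resize(c["pixels"][:,:,::-1],(640,480)))
E
```

```text
t 6.55 p [ 0.4323 -0.0091  0.0532] F [-0.4  0.  -0.6] T [-0.005  0.024  0.022] gap 0.0215 q6 -1.566
```

View pics/g2.png

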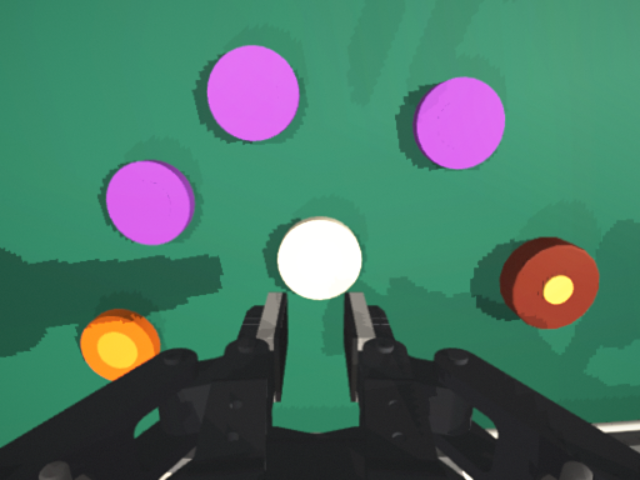

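```bash
python3 - <<'E'
from h import *
st(); disc("white"); 
c=cam("side"); [print(b,cast(c,[ce],.01)[0]) for a,ce,b,m in blobs(c,"white",150) if abs(b[0]-236)<25]
c=cam("wrist"); s=env.get_state()
for x in(0,-.005,-.01,-.015): print(x,proj(c,[s["tool_pos"]+s["tool_rot"]@[x,y,z] for y,z in((.0107,-.011),(.0107,.011))]).round(0).tolist())
E
```

```text
t 6.6 p [ 0.4317 -0.009   0.0526] F [-0.   0.3 -0.5] T [-0.04  -0.002 -0.045] gap 0.0212 q6 -1.566
wrist white 185 [222 175  65  64] [ 0.4193 -0.009   0.01  ] tool off mm [ 42.6  -2.3 -12.2]
wrist white 1789 [225 180  61  61] [ 0.4312 -0.0076  0.01  ] tool off mm [42.6  1.3 -0.8]
[217  31  50  33] [0.84724585 0.6672642  0.01      ]
[236 207  18  15] [ 0.43307695 -0.00763231  0.01      ]
0 [[275.0, 217.0], [274.0, 254.0]]
-0.005 [[275.0, 220.0], [275.0, 259.0]]
-0.01 [[276.0, 224.0], [275.0, 263.0]]
-0.015 [[277.0, 227.0], [276.0, 268.0]]
```

>>> drive_tool:
  plan: "0 0 0 0 0 0 -0.3; 0.5 0 0 0 0 0 -0.3; 0.5 0 0 0 0 0 -0.3; 0.5 0 0 0 0 0 -0.3; 0.2 0.04 0 0 0 0 -0.3; 0.1 0 0 0 0 0 -0.3; 0 0 0 0 0 0 -0.3; 0 0 0 0 0 0 -0.3; 0 0 0 0 0 0 -0.3"

```text
t: 7.65
tool_pos: [0.4328, -0.008, -0.0007]
tool_rot: [[0.001, 0.186, 0.983], [-0.0, 0.983, -0.186], [-1.0, 0.0, 0.001]]
wrist_force: [0.5, 0.4, -0.7]
finger_gap: 0.0555
```

```bash
python3 - <<'E'
from h import *
s=st(); c=cam("wrist"); cv2.imwrite("pics/g3.png",cv2.resize(c["pixels"][140:300,150:360,::-1],None,fx=3,fy=3))
disc("white")
E
```

```text
t 7.65 p [ 0.4328 -0.008  -0.0007] F [ 0.5  0.4 -0.7] T [-0.048  0.056  0.021] gap 0.0555 q6 -1.563
wrist white 5002 [212 197  86  84] [ 0.4307 -0.0078  0.01  ] tool off mm [-10.7  -0.2  -2.1]
```

>>> drive_tool:
  plan: "0.07 0 0 0 0 0 -0.3; 0 0 0 0 0 0 -0.3; 0 0 0 0 0 0 -0.3"

```text
t: 8.05
tool_pos: [0.4322, -0.0079, -0.0033]
tool_rot: [[-0.0, 0.186, 0.983], [0.0, 0.983, -0.186], [-1.0, 0.0, -0.0]]
wrist_force: [-0.2, -0.6, -0.6]
finger_gap: 0.0555
```

>>> drive_tool:
  plan: "0.07 0 0 0 0 0 -0.3; 0 0 0 0 0 0 -0.3; 0 0 0 0 0 0 -0.3"

```text
t: 8.35
tool_pos: [0.4322, -0.0079, -0.0055]
tool_rot: [[-0.0, 0.186, 0.983], [0.0, 0.983, -0.186], [-1.0, 0.0, -0.0]]
wrist_force: [-0.1, 0.6, 0.1]
finger_gap: 0.0557
```

View pics/g3.png

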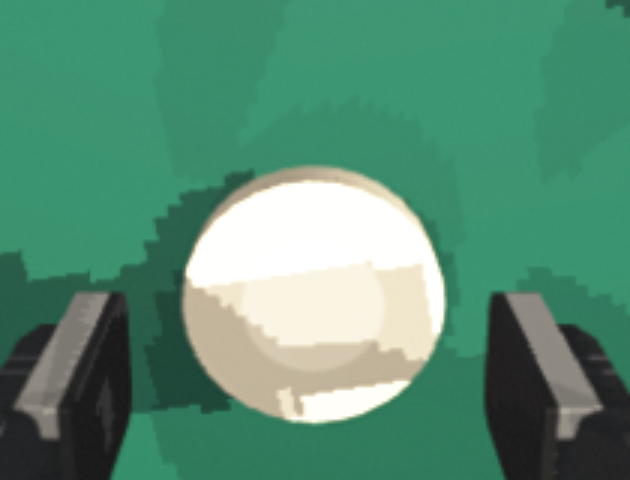

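>>> drive_tool:
  plan: "0.09 0 0 0 0 0 -0.3; 0 0 0 0 0 0 -0.3; 0 0 0 0 0 0 -0.3"

```text
t: 8.65
tool_pos: [0.4322, -0.0079, -0.0082]
tool_rot: [[-0.0, 0.186, 0.983], [0.0, 0.983, -0.186], [-1.0, 0.0, -0.0]]
wrist_force: [0.1, -0.7, -0.2]
finger_gap: 0.0555
```

```bash
python3 - <<'E'
from h import *
s=st(); c=cam("wrist"); cv2.imwrite("pics/g4.png",c["pixels"][:,:,::-1])
# pad tip near-edge: bright grey low-sat left/right corner rows
p=c["pixels"]; hsv=cv2.cvtColor(p,cv2.COLOR_RGB2HSV)
m=cv2.inRange(hsv,np.array((0,0,90)),np.array((40,50,180)))
n,l,ss,ce=cv2.connectedComponentsWithStats(m)
for i in range(1,n):
    if ss[i,4]>60: print(ss[i],ce[i].round(0))
E
```

```text
t 8.65 p [ 0.4322 -0.0079 -0.0082] F [ 0.1 -0.7 -0.2] T [ 0.015 -0.021  0.035] gap 0.0555 q6 -1.563
[155 238  31  48 555] [170. 260.]
[319 238  32  48 556] [335. 260.]
```

```bash
python3 - <<'E'
from h import *
from scipy.optimize import fsolve
s=env.get_state(); c=cam("wrist"); p,R=s["tool_pos"],s["tool_rot"]
print(c["cx"],c["cy"])
for uv,y in(((315,238),.0278),((192.5,238),-.0278)):
    print(fsolve(lambda q:proj(c,[p+R@[q[0],y,q[1]]])[0]-uv,[-.01,-.011]))
E
```

```text
252.14633291532198 192.87495366720665
[-0.02344018 -0.00901883]
[-0.02888551 -0.0114386 ]
```

>>> drive_tool:
  plan: "0.1 0 0 0 0 0 -0.3; 0 0 0 0 0 0 -0.3; 0 0 0 0 0 0 -0.3"

```text
t: 9.05
tool_pos: [0.4322, -0.0079, -0.0112]
tool_rot: [[-0.0, 0.186, 0.983], [0.0, 0.983, -0.186], [-1.0, 0.0, -0.0]]
wrist_force: [0.1, -0.5, 0.1]
finger_gap: 0.0558
```

>>> drive_tool:
  plan: "0.08 0 0 0 0 0 -0.3; 0 0 0 0 0 0 -0.3; 0 0 0 0 0 0 -0.3"

```text
t: 9.35
tool_pos: [0.4323, -0.0079, -0.0136]
tool_rot: [[-0.0, 0.186, 0.983], [0.0, 0.983, -0.186], [-1.0, 0.0, -0.0]]
wrist_force: [-0.2, 0.1, -0.1]
finger_gap: 0.0557
```

```bash
python3 - <<'E'
from h import *
s=st(); c=cam("side"); cv2.imwrite("pics/g5.png",cv2.resize(c["pixels"][160:240,200:300,::-1],None,fx=6,fy=6))
E
```

```text
t 9.35 p [ 0.4323 -0.0079 -0.0136] F [-0.2  0.1 -0.1] T [-0.001 -0.051  0.005] gap 0.0557 q6 -1.564
```

View pics/g5.png

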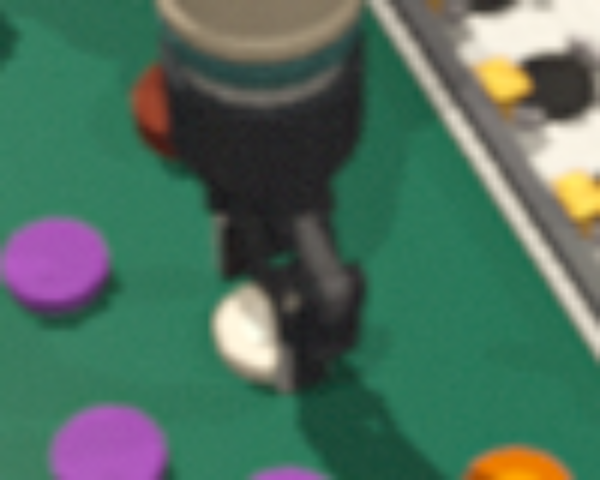

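>>> drive_tool:
  plan: "0.05 0 0 0 0 0 -0.3; 0 0 0 0 0 0 -0.3; 0 0 0 0 0 0 -0.3"

```text
t: 9.7
tool_pos: [0.4323, -0.0079, -0.015]
tool_rot: [[0.0, 0.186, 0.983], [0.0, 0.983, -0.186], [-1.0, 0.0, 0.0]]
wrist_force: [0.3, -0.4, -0.3]
finger_gap: 0.0556
```

>>> drive_tool:
  plan: "0.05 0 0 0 0 0 -0.3; 0 0 0 0 0 0 -0.3; 0 0 0 0 0 0 -0.3"

```text
t: 10.0
tool_pos: [0.4323, -0.0079, -0.0166]
tool_rot: [[-0.0, 0.186, 0.983], [0.0, 0.983, -0.186], [-1.0, 0.0, -0.0]]
wrist_force: [0.2, -1.0, -0.4]
finger_gap: 0.0558
```

>>> drive_tool:
  plan: "0.05 0 0 0 0 0 -0.3; 0 0 0 0 0 0 -0.3; 0 0 0 0 0 0 -0.3"

```text
t: 10.3
tool_pos: [0.4322, -0.0079, -0.0181]
tool_rot: [[-0.0, 0.186, 0.983], [0.0, 0.983, -0.186], [-1.0, 0.0, -0.0]]
wrist_force: [0.5, 0.5, 0.4]
finger_gap: 0.0553
```

>>> drive_tool:
  plan: "0.05 0 0 0 0 0 -0.3; 0 0 0 0 0 0 -0.3; 0 0 0 0 0 0 -0.3"

```text
t: 10.6
tool_pos: [0.4323, -0.0079, -0.0196]
tool_rot: [[-0.0, 0.186, 0.983], [0.0, 0.983, -0.186], [-1.0, 0.0, -0.0]]
wrist_force: [0.6, 1.0, -0.6]
finger_gap: 0.0556
```

>>> drive_tool:
  plan: "0 0 0 0 0 0 0.1; 0 0 0 0 0 0 0.1; 0 0 0 0 0 0 0.1; 0 0 0 0 0 0 0.1; 0 0 0 0 0 0 0.1"

```text
t: 11.1
tool_pos: [0.4323, -0.0079, -0.0191]
tool_rot: [[0.0, 0.186, 0.983], [-0.0, 0.983, -0.186], [-1.0, 0.0, 0.0]]
wrist_force: [-0.4, -0.1, 5.4]
finger_gap: 0.0417
```

```bash
python3 - <<'E'
from h import *
from scipy.optimize import fsolve
s=st(); c=cam("wrist"); p,R=s["tool_pos"],s["tool_rot"]
cv2.imwrite("pics/g6.png",cv2.resize(c["pixels"][140:300,150:360,::-1],None,fx=3,fy=3))
E
```

```text
t 11.1 p [ 0.4323 -0.0079 -0.0191] F [-0.4 -0.1  5.4] T [ 0.003  0.262 -0.019] gap 0.0417 q6 -1.564
```

View pics/g6.png

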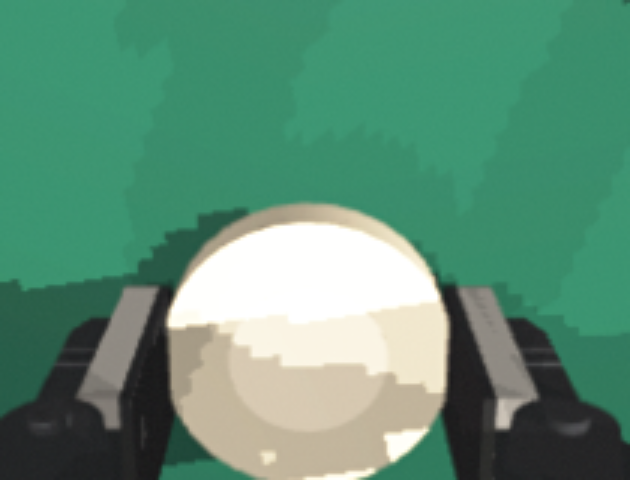

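```bash
python3 - <<'E'
from h import *
s=st(); c=cam("wrist"); p,R=s["tool_pos"],s["tool_rot"]
q=cast(c,[(252,214.3),(252,298.5),(206.5,257),(299,257)],.01); print(((q-p)@R*1e3).round(1))
# pad near-face tip corners assumed at tip height .0005..
q=cast(c,[(201,235.5),(191,235.5),(302,235.5),(312,235.5)],.001); print(((q-p)@R*1e3).round(1))
E
```

```text
t 11.15 p [ 0.4323 -0.0079 -0.0191] F [-1.8 -0.1  5.7] T [0.009 0.192 0.067] gap 0.0417 q6 -1.564
[[-29.1  -1.3 -22.7]
 [-29.1  -1.4  19.5]
 [-29.1 -21.9  -2.2]
 [-29.1  19.9  -2.2]]
[[-20.1 -25.5  -8.9]
 [-20.1 -30.2  -8.8]
 [-20.1  22.2  -8.9]
 [-20.1  27.   -8.8]]
```

>>> drive_tool:
  plan: "-0.05 0 0 0 0 0 0.2; 0 0 0 0 0 0 0.2; 0 0 0 0 0 0 0.2; -0.3 0 0 0 0 0 0.2; -0.5 0 0 0 0 0 0.2; -0.8 0 0 0 0 0 0.2; -0.8 0 0 0 0 0 0.2; 0 0 0 0 0 0 0.2; 0 0 0 0 0 0 0.2"

```text
t: 12.1
tool_pos: [0.4325, -0.008, 0.0545]
tool_rot: [[0.001, 0.186, 0.983], [-0.0, 0.983, -0.186], [-1.0, 0.0, 0.001]]
wrist_force: [0.4, -0.7, -0.3]
finger_gap: 0.0415
```

```bash
python3 - <<'E'
from h import *
s=st(); c=cam("wrist"); p,R=s["tool_pos"],s["tool_rot"]
cv2.imwrite("pics/g7.png",cv2.resize(c["pixels"][140:300,150:360,::-1],None,fx=3,fy=3))
z=p[2]+.0285
q=cast(c,[(252,214.3),(252,298.5),(206.5,257),(299,257)],z); print(((q-p)@R*1e3).round(1))
E
```

```text
t 12.1 p [ 0.4325 -0.008   0.0545] F [ 0.4 -0.7 -0.3] T [-0.02   0.004 -0.031] gap 0.0415 q6 -1.564
[[-28.5  -1.3 -22.5]
 [-28.5  -1.4  19.9]
 [-28.5 -22.   -1.9]
 [-28.5  20.   -1.9]]
```

View pics/g7.png

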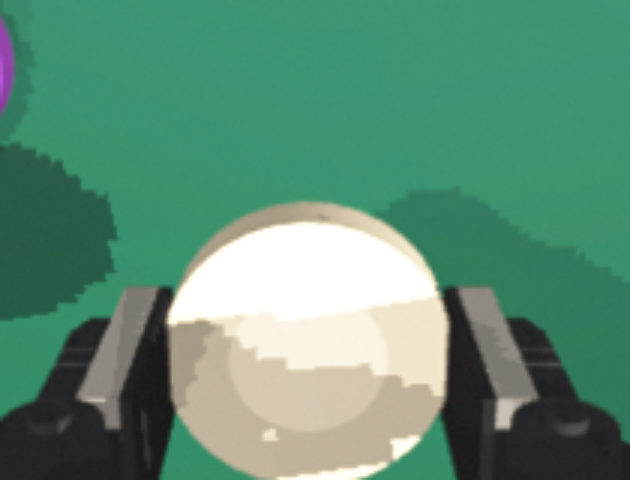

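Disc is gripped (tips sit about 19 mm behind the reported TCP). Carry it to hover over seat3.

>>> drive_tool:
  plan: "-0.4 0.4 0.3 0 0 0 0.2; -0.4 0.65 0.75 0 0 0 0.2; -0.05 0.65 0.75 0 0 0 0.2; 0 0.65 0.75 0 0 0 0.2; 0 0.65 0.75 0 0 0 0.2; 0 0.65 0.75 0 0 0 0.2; 0 0.65 0.75 0 0 0 0.2; 0 0.6 0.75 0 0 0 0.2; 0 0 0 0 0 0 0.2; 0 0 0 0 0 0 0.2; 0 0 0 0 0 0 0.2"

```text
t: 13.25
tool_pos: [0.6214, 0.1051, 0.0782]
tool_rot: [[-0.004, 0.186, 0.983], [-0.0, 0.983, -0.186], [-1.0, -0.001, -0.003]]
wrist_force: [-0.6, 0.4, -0.4]
finger_gap: 0.0415
```

```bash
python3 - <<'E'
from h import *
s=st(); print(s["tool_rot"].round(4)); c=cam("wrist"); p,R=s["tool_pos"],s["tool_rot"]
cv2.imwrite("pics/h1.png",cv2.resize(c["pixels"][:,:,::-1],(768,576)))
import pickle; pickle.dump((c,s),open("h1.pkl","wb"))
E
```

```text
t 13.25 p [0.6214 0.1051 0.0782] F [-0.6  0.4 -0.4] T [-0.046 -0.044 -0.017] gap 0.0415 q6 -1.326
[[-0.0036  0.186   0.9825]
 [-0.0004  0.9825 -0.186 ]
 [-1.     -0.001  -0.0034]]
```

View pics/h1.png

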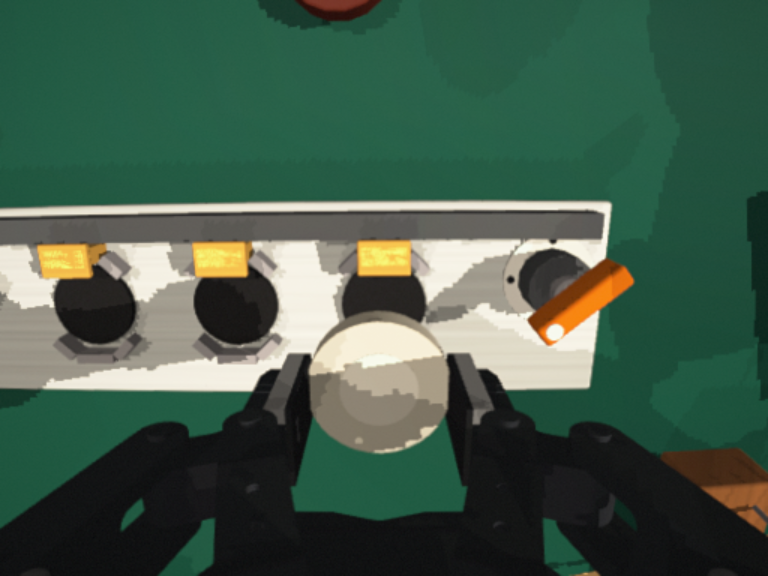

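```bash
python3 - <<'E'
from h import *
import pickle
c,s=pickle.load(open("h1.pkl","rb")); p,R=s["tool_pos"],s["tool_rot"]
hsv=cv2.cvtColor(c["pixels"],cv2.COLOR_RGB2HSV)
m=cv2.inRange(hsv,np.array((17,110,120)),np.array((30,255,255)))
n,l,ss,ce=cv2.connectedComponentsWithStats(m)
for i in range(1,n):
    if ss[i,4]<200: continue
    (cx,cy),_,_=r=cv2.minAreaRect(np.argwhere(l==i)[:,::-1].astype(np.float32))
    x,y,w,h,_=ss[i]; bot=[]
    for u in range(x+6,x+w-6): bot.append((u,np.where(l[:,u]==i)[0].max()+.5))
    e=cast(c,np.array([[x-.5,y+h/2],[x+w-.5,y+h/2]]),.0275); f=cast(c,bot,.0275)
    print(ss[i],r,"ends toolyz",((e-p)@R*1e3)[:,1:].round(1).tolist(),"lip edge world",np.median(f,0).round(4),"tool z",np.percentile((f-p)@R[:,2]*1e3,[10,50,90]).round(1))
# orange bar of screw b
# black floors (seat1,2)
for a,ce_,b,mm in blobs(c,"black",400):
    if ce_[1]<230: print("black",a,ce_,b,((cast(c,[ce_],.01)[0]-p)@R*1e3).round(1))
# plate far edge row etc.
z=p[2]+.0285
q=cast(c,[(252,218),(252,301.5)],z); print(((q-p)@R*1e3).round(1))
E
```

```text
[128 161  40  24 882] ((147.5, 172.5), (23.0, 39.0), 90.0) ends toolyz [[-85.5, -23.4], [-58.1, -23.3]] lip edge world [0.5927 0.0368 0.0275] tool z [-15.4 -15.4 -15.4]
[238 160  36  24 857] ((255.5, 171.5), (23.0, 35.0), 90.0) ends toolyz [[-11.1, -23.9], [12.9, -23.9]] lip edge world [0.6057 0.109  0.0275] tool z [-16. -16. -16.]
[ 25 162  46  24 879] ((47.5, 173.5), (23.0, 45.0), 90.0) ends toolyz [[-159.7, -23.1], [-125.7, -22.9]] lip edge world [ 0.5795 -0.0335  0.0275] tool z [-16.  -14.8 -14.8]
black 1065 [505.942723   172.92488263] [498 128  14 101] [ 68.1 190.9 -20.2]
black 1962 [ 63.39449541 204.59633028] [ 37 177  53  52] [  68.3 -145.3    4.8]
black 2036 [157.19155206 204.64734774] [130 178  55  52] [ 68.3 -72.3   4.7]
black 1224 [255.94771242 196.91339869] [229 183  54  31] [68.2  1.4 -1.4]
[[-28.4  -1.3 -20.8]
 [-28.6  -1.4  21.5]]
```

>>> drive_tool:
  plan: "0.3 0.02 0.2 -0.46 0 0 0.2; 0.5 0.02 0.2 0 0 0 0.2; 0.5 0.02 0.187 0 0 0 0.2; 0.4 0 0 0 0 0 0.2; 0.173 0 0 0 -3 0 0.2; 0 0 0 0 -3 0 0.2; 0 0 0 0 -3 0 0.2; 0 0 0 0 -3 0 0.2; 0 0 0 0 -3 0 0.2; 0 0 0 0 0 0 0.2; 0 0 0 0 0 0 0.2; 0 0 0 0 0 0 0.2"

```text
t: 14.5
tool_pos: [0.6418, 0.1041, 0.0233]
tool_rot: [[0.255, 0.178, 0.95], [-0.046, 0.984, -0.172], [-0.966, 0.0, 0.259]]
wrist_force: [0.2, -0.2, -0.7]
finger_gap: 0.0418
```

```bash
python3 - <<'E'
from h import *
import pickle
s=st(); print(s["tool_rot"].round(4)); c=cam("wrist")
cv2.imwrite("pics/h2.png",cv2.resize(c["pixels"][:,:,::-1],(768,576)))
pickle.dump((c,s),open("h2.pkl","wb"))
E
```

```text
t 14.5 p [0.6418 0.1041 0.0233] F [ 0.2 -0.2 -0.7] T [0.048 0.148 0.001] gap 0.0418 q6 -1.21
[[ 0.2549  0.1783  0.9504]
 [-0.0459  0.984  -0.1723]
 [-0.9659  0.0003  0.259 ]]
```

View pics/h2.png

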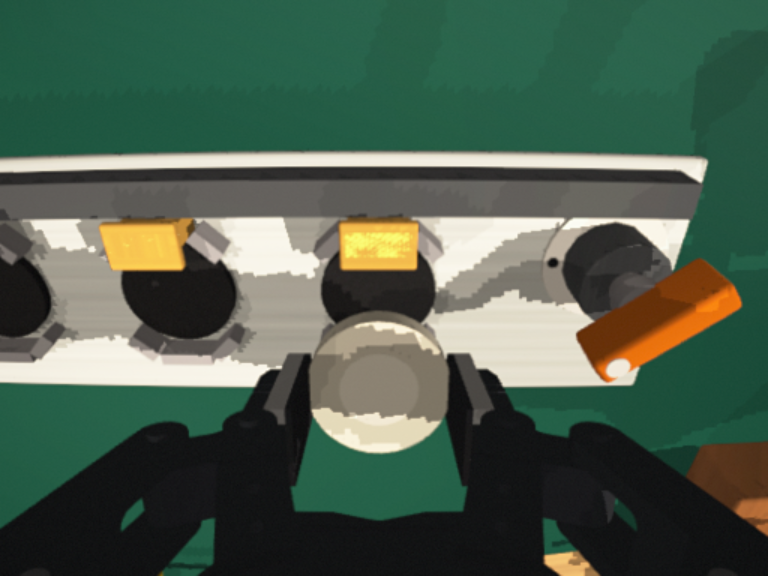

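```bash
cat >> h.py <<'E'
def castp(c,uv,p0,n):
    p=cv2.undistortPoints(np.float64(uv).reshape(-1,1,2),c["K"],c["dist"]).reshape(-1,2)
    d=np.c_[p,np.ones(len(p))]@c["R"]; o=-c["R"].T@c["tvec"]
    return o+d*(((p0-o)@n)/(d@n))[:,None]
def lips(c,s):
    p,R=s["tool_pos"],s["tool_rot"]; hsv=cv2.cvtColor(c["pixels"],cv2.COLOR_RGB2HSV)
    m=cv2.inRange(hsv,np.array((17,110,120)),np.array((30,255,255)))
    n,l,ss,ce=cv2.connectedComponentsWithStats(m)
    for i in range(1,n):
        x,y,w,h,a=ss[i]
        if a<300 or y>250: continue
        f=cast(c,[(u,np.where(l[:,u]==i)[0].max()+.5) for u in range(x+6,x+w-6)],.0275)
        e=cast(c,[(x-.5,y+h/2),(x+w-.5,y+h/2)],.0275)
        print("lip",ss[i],"mid edge",np.r_[np.median(f,0)[:2]].round(4),"yspan tool",((e-p)@R[:,1]*1e3).round(1))
E
python3 - <<'E'
from h import *
import pickle
c,s=pickle.load(open("h2.pkl","rb")); p,R=s["tool_pos"],s["tool_rot"]; n=R[:,0]
lips(c,s)
# top face of disc at tool x=-29.1: vertical scanline through col 252
g=c["pixels"][200:310,252].astype(int); print(g.sum(1).tolist())
for r in (216.5,302): 
    q=castp(c,[(252,r)],p+n*-.0291,n)[0]; print(r,((q-p)@R*1e3).round(1),q.round(4))
E
```

```text
lip [  66  145   63   36 1772] mid edge [0.5921 0.0365] yspan tool [-88.5 -58.2]
lip [ 226  146   53   34 1708] mid edge [0.6054 0.1093] yspan tool [-13.4  10.8]
[105, 100, 92, 92, 96, 95, 112, 220, 267, 259, 266, 258, 254, 293, 564, 704, 720, 717, 721, 721, 618, 485, 470, 477, 479, 475, 474, 479, 482, 477, 403, 348, 343, 346, 346, 351, 374, 383, 386, 386, 386, 386, 386, 384, 384, 380, 383, 385, 382, 385, 384, 386, 385, 385, 386, 386, 381, 385, 383, 384, 383, 382, 383, 383, 383, 383, 383, 383, 381, 382, 382, 386, 382, 377, 410, 619, 638, 688, 690, 690, 687, 687, 686, 669, 636, 632, 630, 632, 632, 635, 633, 632, 631, 631, 632, 672, 712, 713, 714, 715, 719, 603, 321, 205, 208, 208, 215, 215, 210, 211]
216.5 [-29.1  -1.3 -21.7] [0.6136 0.1078 0.0458]
302 [-29.1  -1.3  21.5] [0.6546 0.1004 0.057 ]
```

Disc and lip are aligned in y to <0.5 mm; disc centre is 10.5 mm in +x and 36 mm above the floor. Now lower onto the insertion line and slide under the lip.

>>> drive_tool:
  plan: "0.2 0 -0.07 0 0 0 0.2; 0.25 0 -0.09 0 0 0 0.2; 0.265 0 -0.095 0 0 0 0.2; 0 0 0 0 0 0 0.2; 0 0 0 0 0 0 0.2; 0 0 0 0 0 0 0.2"

```text
t: 15.15
tool_pos: [0.6393, 0.1045, 0.0007]
tool_rot: [[0.255, 0.178, 0.95], [-0.046, 0.984, -0.172], [-0.966, 0.0, 0.259]]
wrist_force: [1.2, -0.2, -0.6]
finger_gap: 0.0416
```

>>> drive_tool:
  plan: "0 0 -0.06 0 0 0 0.2; 0 0 -0.06 0 0 0 0.2; 0 0 -0.06 0 0 0 0.2; 0 0 0 0 0 0 0.2; 0 0 0 0 0 0 0.2"

```text
t: 15.65
tool_pos: [0.6339, 0.1054, -0.0007]
tool_rot: [[0.255, 0.178, 0.95], [-0.046, 0.984, -0.172], [-0.966, 0.0, 0.259]]
wrist_force: [0.6, -0.9, -0.5]
finger_gap: 0.0417
```

```bash
python3 - <<'E'
from h import *
s=st(); c=cam("wrist"); lips(c,s); p,R=s["tool_pos"],s["tool_rot"]; n=R[:,0]
print(c["pixels"][200:222,252].astype(int).sum(1).tolist())
q=castp(c,[(252,213.5)],p+n*-.0291,n)[0]; print(((q-p)@R*1e3).round(1),q.round(4))
E
```

```text
t 15.65 p [ 0.6339  0.1054 -0.0007] F [ 0.6 -0.9 -0.5] T [ 0.054  0.132 -0.002] gap 0.0417 q6 -1.191
lip [  44  185   69   39 1965] mid edge [0.5918 0.0359] yspan tool [-88.5 -58.5]
lip [ 223  186   60   38 2067] mid edge [0.6053 0.1095] yspan tool [-13.2  11. ]
[598, 606, 616, 627, 632, 621, 611, 608, 617, 638, 628, 631, 638, 636, 627, 590, 553, 549, 553, 553, 557, 563]
[-29.1  -1.3 -23. ] [0.6043 0.1094 0.0215]
```

>>> drive_tool:
  plan: "0 0 -0.05 0 0 0 0.2; 0 0 -0.05 0 0 0 0.2; 0 0 -0.05 0 0 0 0.2; 0 0 0 0 0 0 0.2; 0 0 0 0 0 0 0.2; 0 0 0 0 0 0 0.2"

```text
t: 16.3
tool_pos: [0.63, 0.1061, -0.0018]
tool_rot: [[0.255, 0.178, 0.95], [-0.046, 0.984, -0.172], [-0.966, 0.0, 0.259]]
wrist_force: [1.4, -1.1, -0.3]
finger_gap: 0.0419
```

```bash
python3 - <<'E'
from h import *
s=st(); c=cam("wrist"); cv2.imwrite("pics/h3.png",cv2.resize(c["pixels"][130:320,130:380,::-1],None,fx=3,fy=3))
E
```

```text
t 16.3 p [ 0.63    0.1061 -0.0018] F [ 1.4 -1.1 -0.3] T [-0.032 -0.019 -0.01 ] gap 0.0419 q6 -1.187
```

View pics/h3.png

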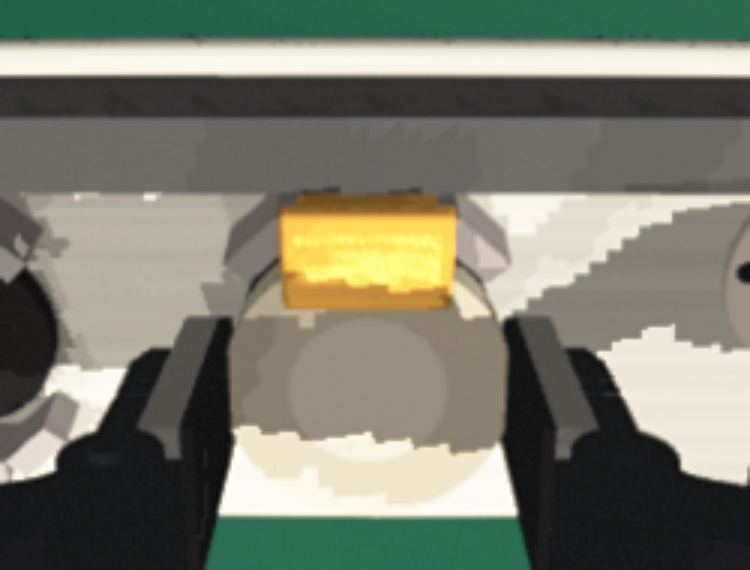

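>>> drive_tool:
  plan: "0.064 0 -0.058 0 5 0 0.2; 0 0 0 0 0 0 0.2; 0.064 0 -0.075 0 5 0 0.2; 0 0 0 0 0 0 0.2; 0 0 0 0 0 0 0.2"

```text
t: 16.85
tool_pos: [0.6256, 0.1065, -0.0073]
tool_rot: [[0.085, 0.179, 0.98], [-0.016, 0.984, -0.178], [-0.996, -0.001, 0.087]]
wrist_force: [2.8, -0.6, -0.7]
finger_gap: 0.0419
```

>>> drive_tool:
  plan: "0.032 0 -0.037 0 2.5 0 0.2; 0 0 0 0 0 0 0.2; 0.032 0 -0.037 0 2.5 0 0.2; 0 0 0 0 0 0 0.2; 0 0 0 0 0 0 0.2; 0 0 0 0 0 0 0.2"

```text
t: 17.45
tool_pos: [0.6235, 0.1071, -0.0088]
tool_rot: [[-0.0, 0.178, 0.984], [-0.0, 0.984, -0.178], [-1.0, -0.0, -0.0]]
wrist_force: [1.5, -0.2, -1.5]
finger_gap: 0.0419
```

```bash
python3 - <<'E'
from h import *
s=st(); print(s["tool_rot"].round(3))
E
```

```text
t 17.45 p [ 0.6235  0.1071 -0.0088] F [ 1.5 -0.2 -1.5] T [-0.042 -0.215  0.062] gap 0.0419 q6 -1.331
[[-0.     0.178  0.984]
 [-0.     0.984 -0.178]
 [-1.    -0.    -0.   ]]
```

>>> drive_tool:
  plan: "0.012 0 0 0 0 0 0.2; 0 0 0 0 0 0 0; 0 0 0 0 0 0 -0.1; 0 0 0 0 0 0 -0.24; 0 0 0 0 0 0 -0.24; 0 0 0 0 0 0 -0.24; 0 0 0 0 0 0 -0.24; -0.1 0 0 0 0 0 -0.24; -0.4 0 0 0 0 0 -0.24; -0.6 0 0 0 0 0 -0.24; -1 0 0 0 0 0 -0.24; -1 0 0 0 0 0 -0.24"

```text
t: 18.65
tool_pos: [0.6244, 0.107, 0.0856]
tool_rot: [[-0.0, 0.178, 0.984], [0.0, 0.984, -0.178], [-1.0, 0.0, -0.0]]
wrist_force: [0.2, 0.8, 0.3]
finger_gap: 0.053
```

>>> drive_tool:
  plan: "0 -0.7 -0.9 0 0 0 -1; 0 -0.7 -0.9 0 0 0 -1; 0 -0.7 -0.9 0 0 0 -1; 0 -0.7 -0.9 0 0 0 -1; 0 0 0 0 0 0 -1; 0 0 0 0 0 0 -1; 0 0 0 0 0 0 -1"

```text
t: 19.35
tool_pos: [0.5052, 0.0438, 0.085]
tool_rot: [[0.003, 0.178, 0.984], [0.0, 0.984, -0.178], [-1.0, 0.001, 0.003]]
wrist_force: [0.7, -0.1, -0.2]
finger_gap: 0.0851
```

```bash
python3 - <<'E'
from h import *
s=st(); c=cam("wrist"); cv2.imwrite("pics/h4.png",cv2.resize(c["pixels"][:,:,::-1],(768,576)))
disc("white",.02); disc("amber")
disc("amber",cams=("side",))
E
```

```text
t 19.35 p [0.5052 0.0438 0.085 ] F [ 0.7 -0.1 -0.2] T [-0.024 -0.049  0.001] gap 0.0851 q6 -1.443
wrist white 160 [ 53 284  18  17] [ 0.5531 -0.127   0.02  ] tool off mm [  64.8 -159.7   77.5]
wrist white 159 [453 284  20  16] [0.6126 0.2017 0.02  ] tool off mm [ 65.  174.4  77.6]
wrist white 2179 [188 286  68  61] [ 0.5963 -0.0011  0.02  ] tool off mm [ 64.9 -28.1  97.6]
wrist white 3402 [278 287  87  69] [0.617 0.079 0.02 ] tool off mm [ 65.   54.4 103.7]
wrist white 653 [140 301  53  55] [ 0.6082 -0.0549  0.02  ] tool off mm [ 64.9 -78.9 118.9]
wrist amber 2875 [311  98  67  68] [0.468  0.1169 0.01  ] tool off mm [ 74.4  65.2 -49.3]
wrist amber 1811 [  0 157  54  55] [ 0.4628 -0.1281  0.01  ] tool off mm [  74.3 -176.8  -11. ]
side amber 182 [277 235  18  17] [ 0.464  -0.1339  0.01  ] tool off mm [  74.1 -182.2   -8.5]
side amber 1066 [395 251  77  55] [ 0.6761 -0.3984  0.01  ] tool off mm [  74.3 -404.9  247.2]
```

View pics/h4.png

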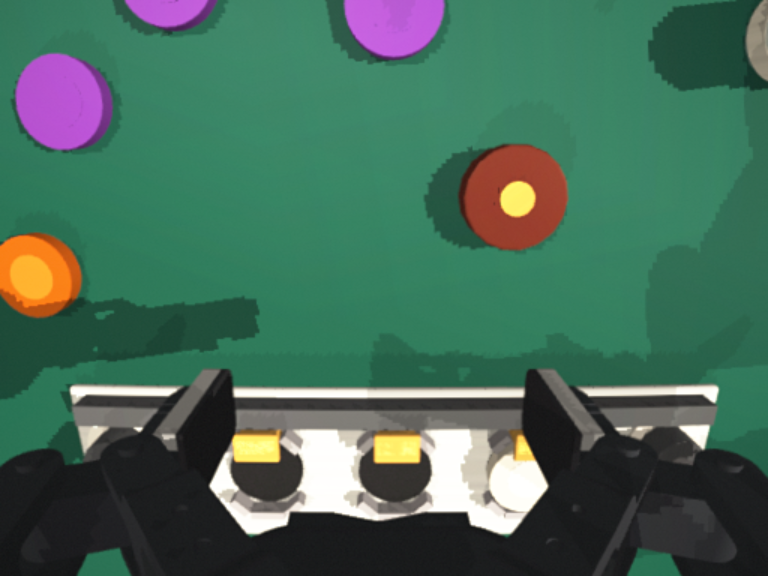

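>>> drive_tool:
  plan: "0 -0.75 0 0 0 0 -1; 0.23 -0.76 -0.04 0 0 0 -1; 0.23 -0.76 -0.04 0 0 0 -1; 0.23 -0.76 -0.04 0 0 0 -1; 0.23 -0.76 -0.04 0 0 0 -1; 0.23 -0.76 -0.04 0 0 0 -1; 0.23 -0.76 -0.05 0 0 0 -1; 0.23 -0.75 -0.05 0 0 0 -0.5; 0.22 0 0 0 0 0 -0.5; 0 0 0 0 0 0 -0.5; 0 0 0 0 0 0 -0.5; 0 0 0 0 0 0 -0.5"

```text
t: 20.75
tool_pos: [0.4626, -0.1329, 0.0293]
tool_rot: [[0.0, 0.177, 0.984], [0.0, 0.984, -0.177], [-1.0, 0.0, 0.0]]
wrist_force: [-0.3, -0.1, -0.6]
finger_gap: 0.0644
```

```bash
cat >> h.py <<'E'
def face(c,s,name,topz=None,held=False):
    "disc of given colour nearest image centre: limits in tool y,z (mm) via its outline"
    lo,hi={"amber":((3,120,60),(25,255,255)),"green":((50,100,70),(80,255,255)),"white":((10,0,110),(45,110,255))}[name]
    p,R=s["tool_pos"],s["tool_rot"]; hsv=cv2.cvtColor(c["pixels"],cv2.COLOR_RGB2HSV)
    n,l,ss,ce=cv2.connectedComponentsWithStats(cv2.inRange(hsv,np.array(lo),np.array(hi)))
    for i in range(1,n):
        if ss[i,4]<800: continue
        m=l==i; cols=np.where(m.any(0))[0]; u=int(ce[i][0]); r=np.where(m[:,u])[0]; v=int(ce[i][1]); k=np.where(m[v])[0]
        uv=[(u,r.min()),(u,r.max()),(k.min(),v),(k.max(),v)]
        q=castp(c,uv,p+R[:,0]*-.0291,R[:,0]) if held else cast(c,uv,topz)
        o=((q-p)@R*1e3).round(1); print(name,ss[i],"z lim",o[:2,2],"y lim",o[2:,1],"V col:",c["pixels"][r.min()-3:r.min()+12,u].astype(int).sum(1).tolist())
E
python3 - <<'E'
from h import *
s=st(); c=cam("wrist"); face(c,s,"amber",.01); disc("amber",cams=("side",))
E
```

```text
t 20.75 p [ 0.4626 -0.1329  0.0293] F [-0.3 -0.1 -0.6] T [ 0.01  -0.008  0.007] gap 0.0644 q6 -1.818
amber [ 216  186   75   73 4301] z lim [-22.6  23.2] y lim [-22.8  21.2] V col: [294, 302, 295, 262, 241, 251, 360, 432, 446, 449, 447, 446, 447, 445, 445]
side amber 151 [277 235  15  17] [ 0.4602 -0.1315  0.01  ] tool off mm [19.4  1.  -2.7]
side amber 1079 [395 251  77  55] [ 0.676  -0.3984  0.01  ] tool off mm [  19.5 -223.6  257. ]
```

>>> drive_tool:
  plan: "0.4 0 0.03 0 0 0 -0.4; 0.5 0 0 0 0 0 -0.4; 0.5 0 0 0 0 0 -0.4; 0.2 0 0 0 0 0 -0.4; 0 0 0 0 0 0 -0.4; 0 0 0 0 0 0 0; 0 0 0 0 0 0 0.2; 0 0 0 0 0 0 0.2; 0 0 0 0 0 0 0.2; 0 0 0 0 0 0 0.2; 0 0 0 0 0 0 0.2"

```text
t: 21.95
tool_pos: [0.4636, -0.1339, -0.0179]
tool_rot: [[0.002, 0.178, 0.984], [-0.0, 0.984, -0.178], [-1.0, -0.0, 0.002]]
wrist_force: [-0.3, 1.2, 5.8]
finger_gap: 0.0417
```

```bash
python3 - <<'E'
from h import *
s=st(); c=cam("wrist"); face(c,s,"amber",held=True)
E
```

```text
t 21.95 p [ 0.4636 -0.1339 -0.0179] F [-0.3  1.2  5.8] T [0.271 0.113 0.073] gap 0.0417 q6 -1.818
amber [ 206  209   94   94 6931] z lim [-25.2  21.4] y lim [-22.1  19.4] V col: [309, 307, 318, 321, 271, 262, 262, 249, 241, 287, 431, 458, 456, 456, 457]
```

>>> drive_tool:
  plan: "-0.1 0 0 0 0 0 0.2; -0.3 0 0 0 0 0 0.2; -0.7 0 0 0 0 0 0.2; -1 0 0 0 0 0 0.2; -1 0.4 0.3 0 0 0 0.2; 0 0.8 0.55 0 0 0 0.2; 0 0.8 0.55 0 0 0 0.2; 0 0.8 0.55 0 0 0 0.2; 0 0.8 0.55 0 0 0 0.2; 0 0.8 0.55 0 0 0 0.2; 0 0.8 0.55 0 0 0 0.2; 0 0.8 0.55 0 0 0 0.2"

```text
t: 23.2
tool_pos: [0.6183, 0.022, 0.0746]
tool_rot: [[0.0, 0.178, 0.984], [-0.0, 0.984, -0.178], [-1.0, -0.0, 0.0]]
wrist_force: [0.2, -0.4, -0.6]
finger_gap: 0.0416
```

>>> drive_tool:
  plan: "0 0.405 0.247 0 0 0 0.2; 0.3 0 0 0 0 0 0.2; 0.5 0 0 0 -3 0 0.2; 0.5 0 0 0 -3 0 0.2; 0.4 0 0 0 -3 0 0.2; 0 0 0 0 -3 0 0.2; 0 0 0 0 -3 0 0.2; 0 0 0 0 0 0 0.2; 0 0 0 0 0 0 0.2; 0 0 0 0 0 0 0.2"

```text
t: 24.2
tool_pos: [0.6297, 0.0307, 0.0236]
tool_rot: [[0.255, 0.179, 0.95], [-0.046, 0.984, -0.172], [-0.966, -0.0, 0.259]]
wrist_force: [0.5, -0.1, 0.4]
finger_gap: 0.0419
```

```bash
python3 - <<'E'
from h import *
s=st(); print(s["tool_rot"].round(3)); c=cam("wrist"); face(c,s,"amber",held=True); lips(c,s)
E
```

```text
t 24.2 p [0.6297 0.0307 0.0236] F [ 0.5 -0.1  0.4] T [ 0.023  0.122 -0.008] gap 0.0419 q6 -1.382
[[ 0.255  0.179  0.95 ]
 [-0.046  0.984 -0.172]
 [-0.966 -0.     0.259]]
amber [  66  143   64   36 1947] z lim [-53.9 -38.9] y lim [-78.9 -55.3] V col: [275, 273, 245, 212, 207, 253, 320, 448, 501, 531, 532, 528, 525, 533, 534]
amber [ 226  142   54   36 1840] z lim [-53.5 -39.3] y lim [-11.6   9.4] V col: [248, 225, 215, 213, 247, 309, 421, 489, 510, 510, 509, 507, 514, 529, 539]
amber [ 375  143   64   34 1805] z lim [-53.5 -39.8] y lim [53.  76.1] V col: [271, 257, 227, 202, 235, 304, 437, 501, 528, 532, 529, 525, 523, 524, 522]
amber [ 207  209   92   94 6998] z lim [-25.1  21.6] y lim [-21.6  19.5] V col: [100, 97, 109, 127, 129, 124, 122, 123, 118, 127, 204, 228, 227, 220, 223]
lip [  66  143   63   35 1783] mid edge [ 0.5791 -0.0366] yspan tool [-88.4 -58.1]
lip [ 226  143   54   35 1756] mid edge [0.5924 0.0364] yspan tool [-13.4  11.2]
lip [ 382  144   57   33 1566] mid edge [0.6051 0.1102] yspan tool [58.2 85.6]
```

>>> drive_tool:
  plan: "0.2 0 -0.1 0 0 0 0.2; 0.24 0 -0.11 0 0 0 0.2; 0.24 0 -0.113 0 0 0 0.2; 0 0 0 0 0 0 0.2; 0 0 0 0 0 0 0.2; 0 0 -0.06 0 0 0 0.2; 0 0 -0.06 0 0 0 0.2; 0 0 -0.06 0 0 0 0.2; 0 0 0 0 0 0 0.2; 0 0 0 0 0 0 0.2"

```text
t: 25.25
tool_pos: [0.6199, 0.0331, -0.0002]
tool_rot: [[0.255, 0.178, 0.95], [-0.046, 0.984, -0.172], [-0.966, 0.0, 0.259]]
wrist_force: [0.2, 0.9, -0.7]
finger_gap: 0.0417
```

```bash
python3 - <<'E'
from h import *
s=st(); c=cam("wrist"); p,R=s["tool_pos"],s["tool_rot"]; face(c,s,"amber",held=True); lips(c,s)
print("near top corner",(p+R@[-.0279,-.0011,-.022]).round(4))
E
```

```text
t 25.25 p [ 0.6199  0.0331 -0.0002] F [ 0.2  0.9 -0.7] T [ 0.085  0.19  -0.022] gap 0.0417 q6 -1.37
amber [  44  186   73   39 2296] z lim [-35.  -17.8] y lim [-91.9 -64.6] V col: [286, 285, 258, 212, 207, 240, 259, 281, 355, 461, 516, 540, 548, 547, 541]
amber [ 207  186   92  117 8248] z lim [-34.9  21.5] y lim [-21.5  19.2] V col: [284, 257, 229, 211, 212, 225, 255, 289, 356, 460, 518, 546, 552, 551, 549]
amber [ 386  187   73   37 2205] z lim [-35.  -18.3] y lim [61.4 88.6] V col: [281, 278, 251, 210, 206, 208, 223, 269, 334, 439, 503, 538, 544, 504, 480]
lip [  44  186   70   38 1892] mid edge [ 0.5786 -0.0368] yspan tool [-89.  -58.4]
lip [ 222  187   59   38 2035] mid edge [0.592  0.0364] yspan tool [-13.7  10.3]
lip [ 395  190   64   35 1794] mid edge [0.605  0.1108] yspan tool [57.7 85.7]
near top corner [0.5917 0.0371 0.021 ]
```

>>> drive_tool:
  plan: "0 0 -0.05 0 0 0 0.2; 0 0 -0.05 0 0 0 0.2; 0 0 -0.05 0 0 0 0.2; 0 0 0 0 0 0 0.2; 0 0 0 0 0 0 0.2; 0 0 0 0 0 0 0.2"

```text
t: 25.9
tool_pos: [0.6156, 0.0339, -0.0015]
tool_rot: [[0.255, 0.178, 0.95], [-0.046, 0.984, -0.172], [-0.966, 0.0, 0.259]]
wrist_force: [-0.4, -0.6, -0.4]
finger_gap: 0.0416
```

>>> drive_tool:
  plan: "0.062 0 -0.055 0 5 0 0.2; 0 0 0 0 0 0 0.2; 0.062 0 -0.071 0 5 0 0.2; 0 0 0 0 0 0 0.2; 0.031 0 -0.036 0 2.5 0 0.2; 0 0 0 0 0 0 0.2; 0.031 0 -0.036 0 2.5 0 0.2; 0 0 0 0 0 0 0.2; 0 0 0 0 0 0 0.2; 0 0 0 0 0 0 0.2"

```text
t: 26.9
tool_pos: [0.6105, 0.0348, -0.0079]
tool_rot: [[0.002, 0.178, 0.984], [-0.0, 0.984, -0.178], [-1.0, -0.0, 0.002]]
wrist_force: [1.1, -0.4, 1.0]
finger_gap: 0.0412
```

```bash
python3 - <<'E'
from h import *
s=st()
E
```

```text
t 26.9 p [ 0.6105  0.0348 -0.0079] F [ 1.1 -0.4  1. ] T [-0.059 -0.153 -0.016] gap 0.0412 q6 -1.448
```

>>> drive_tool:
  plan: "0.01 0 0 0 0 0 0.2; 0 0 0 0 0 0 0; 0 0 0 0 0 0 -0.1; 0 0 0 0 0 0 -0.24; 0 0 0 0 0 0 -0.24; 0 0 0 0 0 0 -0.24; 0 0 0 0 0 0 -0.24; -0.1 0 0 0 0 0 -0.24; -0.4 0 0 0 0 0 -0.24; -0.6 0 0 0 0 0 -0.24; -1 0 0 0 0 0 -0.24; -1 0 0 0 0 0 -0.24"

```text
t: 28.1
tool_pos: [0.6106, 0.0347, 0.0863]
tool_rot: [[-0.0, 0.178, 0.984], [0.0, 0.984, -0.178], [-1.0, 0.0, -0.0]]
wrist_force: [0.3, -0.2, -1.0]
finger_gap: 0.053
```

>>> drive_tool:
  plan: "0 -0.93 -0.36 0 0 0 -0.24; 0 -0.93 -0.36 0 0 0 -0.24; 0 -0.93 -0.36 0 0 0 -0.24; 0 -0.93 -0.36 0 0 0 -0.5; 0 -0.93 -0.36 0 0 0 -0.5; 0 -0.93 -0.36 0 0 0 -0.5; 0 -0.93 -0.36 0 0 0 -0.5; 0 -0.93 -0.36 0 0 0 -0.5; 0 -0.93 -0.36 0 0 0 -0.5; 0 -0.93 -0.36 0 0 0 -0.5; 0 -0.93 -0.36 0 0 0 -0.5; 0 -0.93 -0.34 0 0 0 -0.5"

```text
t: 29.3
tool_pos: [0.4238, -0.273, 0.0859]
tool_rot: [[0.001, 0.178, 0.984], [-0.001, 0.984, -0.178], [-1.0, -0.001, 0.001]]
wrist_force: [-0.1, -1.0, -0.5]
finger_gap: 0.0636
```

>>> drive_tool:
  plan: "0.4 0 0 0 0 0 -0.5; 0.7 0 0 0 0 0 -0.5; 0.7 0 0 0 0 0 -0.5; 0 0 0 0 0 0 -0.5; 0 0 0 0 0 0 -0.5; 0 0 0 0 0 0 -0.5"

```text
t: 29.9
tool_pos: [0.4252, -0.272, 0.0318]
tool_rot: [[0.002, 0.178, 0.984], [-0.001, 0.984, -0.178], [-1.0, -0.001, 0.002]]
wrist_force: [-0.8, 0.6, -0.2]
finger_gap: 0.0646
```

```bash
python3 - <<'E'
from h import *
s=st(); c=cam("wrist"); face(c,s,"green",.01)
# others via top/side view: lip + stones
for n in ("top",):
    c=cam(n)
    for k in("amber","white"):
        for a,ce,b,m in blobs(c,k,30):
            P=cast(c,[ce],.02)[0]
            if .4<P[0]<.75 and abs(P[1])<.25: print(n,k,a,b,P.round(4))
E
```

```text
t 29.9 p [ 0.4252 -0.272   0.0318] F [-0.8  0.6 -0.2] T [-0.048  0.024 -0.041] gap 0.0646 q6 -2.1
green [     0      0    512    352 148851] z lim [-120.8   91.5] y lim [-151.1  152.4] V col: []
green [   0  260   49   79 1940] z lim [37.8 79.2] y lim [-176.  -141.1] V col: [123, 130, 157, 172, 173, 177, 173, 173, 176, 173, 173, 173, 173, 171, 177]
green [  80  351   47   33 1052] z lim [101.  129.6] y lim [-120.3  -95.1] V col: [124, 126, 142, 245, 294, 298, 297, 297, 295, 294, 298, 293, 298, 296, 295]
top amber 43 [174 140  14   8] [0.6379 0.1985 0.02  ]
top amber 191 [235 143  16  15] [0.6143 0.034  0.02  ]
top amber 50 [296 157  13  11] [ 0.5793 -0.1175  0.02  ]
top white 2584 [172 126 143  46] [0.6238 0.0381 0.02  ]
top white 89 [255 172  55   9] [ 0.5436 -0.0667  0.02  ]
```

```bash
python3 - <<'E'
from h import *
s=st(); c=cam("wrist"); hsv=cv2.cvtColor(c["pixels"],cv2.COLOR_RGB2HSV)
p,R=s["tool_pos"],s["tool_rot"]
print(proj(c,[[.4252,-.272,.01]]))
print(hsv[222,180:330:6].tolist()); print(hsv[150:300:6,252].tolist())
E
```

```text
t 30.0 p [ 0.4251 -0.2721  0.0318] F [ 0.5 -0.3  0.4] T [ 0.006 -0.017  0.032] gap 0.0638 q6 -2.1
[[254.63380481 221.34942425]]
[[79, 156, 95], [78, 146, 98], [79, 146, 96], [78, 151, 96], [79, 146, 96], [79, 143, 98], [75, 143, 107], [69, 141, 128], [67, 140, 129], [67, 131, 163], [67, 132, 181], [68, 125, 241], [68, 125, 241], [68, 125, 241], [67, 124, 241], [68, 124, 242], [68, 148, 203], [68, 147, 203], [69, 147, 194], [79, 150, 138], [78, 149, 149], [78, 150, 150], [78, 152, 148], [78, 151, 149], [78, 152, 149]]
[[78, 149, 152], [78, 144, 151], [77, 144, 152], [77, 148, 143], [77, 148, 143], [75, 151, 115], [69, 146, 201], [69, 147, 203], [69, 148, 202], [67, 123, 242], [68, 125, 241], [68, 125, 241], [68, 125, 241], [68, 124, 241], [68, 125, 241], [68, 147, 172], [68, 147, 172], [72, 148, 153], [78, 153, 125], [78, 155, 125], [78, 153, 125], [78, 159, 125], [78, 156, 126], [78, 156, 124], [78, 155, 123]]
```

```bash
sed -i 's/"green":((50,100,70),(80,255,255)),"white":((10/"green":((55,90,60),(73,255,255)),"white":((10/' h.py; python3 - <<'E'
from h import *
s=st(); c=cam("wrist"); face(c,s,"green",.01)
E
```

```text
t 30.05 p [ 0.4249 -0.2721  0.0317] F [ 0.  -0.5 -0.2] T [-0.043  0.014 -0.014] gap 0.064 q6 -2.1
green [ 216  181   74   72 4178] z lim [-25.   20.3] y lim [-22.4  20.7] V col: [308, 309, 261, 197, 171, 185, 306, 390, 409, 405, 408, 408, 410, 408, 409]
```

>>> drive_tool:
  plan: "0.4 0 -0.04 0 0 0 -0.4; 0.5 0 0 0 0 0 -0.4; 0.5 0 0 0 0 0 -0.4; 0.27 0 0 0 0 0 -0.4; 0 0 0 0 0 0 -0.4; 0 0 0 0 0 0 0; 0 0 0 0 0 0 0.2; 0 0 0 0 0 0 0.2; 0 0 0 0 0 0 0.2; 0 0 0 0 0 0 0.2; 0 0 0 0 0 0 0.2"

```text
t: 31.2
tool_pos: [0.4236, -0.2721, -0.0185]
tool_rot: [[0.002, 0.178, 0.984], [-0.001, 0.984, -0.178], [-1.0, -0.001, 0.002]]
wrist_force: [-0.4, 0.7, 5.1]
finger_gap: 0.0417
```

```bash
python3 - <<'E'
from h import *
s=st(); c=cam("wrist"); face(c,s,"green",held=True)
E
```

```text
t 31.2 p [ 0.4236 -0.2721 -0.0185] F [-0.4  0.7  5.1] T [ 0.048  0.087 -0.038] gap 0.0417 q6 -2.101
green [ 206  210   93   94 7007] z lim [-24.3  21.9] y lim [-21.6  19.4] V col: [326, 304, 237, 201, 198, 196, 187, 179, 243, 380, 431, 431, 426, 427, 427]
```

>>> drive_tool:
  plan: "-0.1 0 0 0 0 0 0.2; -0.3 0 0 0 0 0 0.2; -0.7 0 0 0 0 0 0.2; -1 0 0 0 0 0 0.2; -1 0 0 0 0 0 0.2; 0 0.47 0.25 0 0 0 0.2; 0 0.87 0.49 0 0 0 0.2; 0 0.87 0.49 0 0 0 0.2; 0 0.87 0.49 0 0 0 0.2; 0 0.87 0.49 0 0 0 0.2; 0 0.87 0.49 0 0 0 0.2; 0 0.87 0.49 0 0 0 0.2"

```text
t: 32.45
tool_pos: [0.5481, -0.1195, 0.074]
tool_rot: [[0.0, 0.178, 0.984], [-0.0, 0.984, -0.178], [-1.0, 0.0, 0.0]]
wrist_force: [0.3, 0.4, 0.3]
finger_gap: 0.0421
```

>>> drive_tool:
  plan: "0 0.87 0.49 0 0 0 0.2; 0 0.87 0.49 0 0 0 0.2; 0 0.87 0.49 0 0 0 0.2; 0 0.41 0.245 0 0 0 0.2; 0.3 0 0 0 0 0 0.2; 0.5 0 0 0 -3 0 0.2; 0.5 0 0 0 -3 0 0.2; 0.4 0 0 0 -3 0 0.2; 0 0 0 0 -3 0 0.2; 0 0 0 0 -3 0 0.2; 0 0 0 0 0 0 0.2; 0 0 0 0 0 0 0.2"

```text
t: 33.65
tool_pos: [0.6154, -0.0419, 0.0226]
tool_rot: [[0.253, 0.179, 0.951], [-0.046, 0.984, -0.173], [-0.966, -0.0, 0.257]]
wrist_force: [0.3, -0.2, -0.3]
finger_gap: 0.0414
```

```bash
python3 - <<'E'
from h import *
s=st(); print(s["tool_rot"].round(3)); c=cam("wrist"); face(c,s,"green",held=True); lips(c,s)
E
```

```text
t 33.65 p [ 0.6154 -0.0419  0.0226] F [ 0.3 -0.2 -0.3] T [-0.045  0.12  -0.016] gap 0.0414 q6 -1.571
[[ 0.253  0.179  0.951]
 [-0.046  0.984 -0.173]
 [-0.966 -0.     0.257]]
green [ 207  215   91   89 5994] z lim [-22.   21.5] y lim [-17.2  18.6] V col: [95, 102, 93, 134, 231, 268, 214, 172, 170, 169, 169, 165, 164, 167, 167]
lip [ 226  146   54   35 1759] mid edge [ 0.5792 -0.0364] yspan tool [-13.4  11.1]
lip [ 382  147   58   34 1636] mid edge [0.5922 0.0375] yspan tool [58.1 85.9]
```

>>> drive_tool:
  plan: "0.2 0 -0.08 0 0 0 0.2; 0.24 0 -0.1 0 0 0 0.2; 0.235 0 -0.094 0 0 0 0.2; 0 0 0 0 0 0 0.2; 0 0 0 0 0 0 0.2; 0 0 -0.06 0 0 0 0.2; 0 0 -0.06 0 0 0 0.2; 0 0 -0.06 0 0 0 0.2; 0 0 0 0 0 0 0.2; 0 0 0 0 0 0 0.2"

```text
t: 34.7
tool_pos: [0.6086, -0.0396, -0.0002]
tool_rot: [[0.255, 0.178, 0.95], [-0.046, 0.984, -0.172], [-0.966, 0.0, 0.259]]
wrist_force: [0.2, 0.8, 0.1]
finger_gap: 0.0418
```

```bash
python3 - <<'E'
from h import *
s=st(); c=cam("wrist"); p,R=s["tool_pos"],s["tool_rot"]; lips(c,s); face(c,s,"green",held=True)
print("near top corner",(p+R@[-.0285,-.0011,-.0222]).round(4), "tooly",p[:2]@[.178,.984])
E
```

```text
t 34.7 p [ 0.6086 -0.0396 -0.0002] F [0.2 0.8 0.1] T [-0.018  0.127 -0.028] gap 0.0418 q6 -1.571
lip [ 220  183   61   39 2095] mid edge [ 0.5791 -0.0364] yspan tool [-14.5  10.2]
lip [ 396  183   63   38 1880] mid edge [0.5921 0.0382] yspan tool [57.5 84.8]
green [ 207  219   91   85 5967] z lim [-18.7  21.5] y lim [-17.7  19.1] V col: [544, 398, 205, 171, 175, 174, 175, 175, 150, 126, 127, 129, 130, 129, 130]
near top corner [ 0.58   -0.0355  0.0216] tooly 0.0694131751517419
```

>>> drive_tool:
  plan: "0 0 -0.05 0 0 0 0.2; 0 0 -0.05 0 0 0 0.2; 0 0 -0.05 0 0 0 0.2; 0 0 0 0 0 0 0.2; 0 0 0 0 0 0 0.2; 0 0 0 0 0 0 0.2"

```text
t: 35.35
tool_pos: [0.6044, -0.0388, -0.0015]
tool_rot: [[0.255, 0.178, 0.95], [-0.046, 0.984, -0.172], [-0.966, 0.0, 0.259]]
wrist_force: [-0.6, 0.0, -0.2]
finger_gap: 0.0417
```

>>> drive_tool:
  plan: "0 -0.02 -0.035 0 0 0 0.2; 0 0 0 0 0 0 0.2; 0.062 0 -0.057 0 5 0 0.2; 0 0 0 0 0 0 0.2; 0.062 0 -0.067 0 5 0 0.2; 0 0 0 0 0 0 0.2; 0.031 0 -0.034 0 2.5 0 0.2; 0 0 0 0 0 0 0.2; 0.031 0 -0.034 0 2.5 0 0.2; 0 0 0 0 0 0 0.2; 0 0 0 0 0 0 0.2; 0 0 0 0 0 0 0.2"

```text
t: 36.55
tool_pos: [0.5978, -0.0382, -0.0083]
tool_rot: [[0.001, 0.178, 0.984], [-0.0, 0.984, -0.178], [-1.0, 0.0, 0.001]]
wrist_force: [-0.6, 0.1, 0.2]
finger_gap: 0.0416
```

```bash
python3 - <<'E'
from h import *
s=st()
E
```

```text
t 36.55 p [ 0.5978 -0.0382 -0.0083] F [-0.6  0.1  0.2] T [0.046 0.007 0.031] gap 0.0416 q6 -1.572
```

>>> drive_tool:
  plan: "0.012 0 0 0 0 0 0.2; 0 0 0 0 0 0 0; 0 0 0 0 0 0 -0.1; 0 0 0 0 0 0 -0.24; 0 0 0 0 0 0 -0.24; 0 0 0 0 0 0 -0.24; 0 0 0 0 0 0 -0.24; -0.1 0 0 0 0 0 -0.24; -0.4 0 0 0 0 0 -0.24; -0.6 0 0 0 0 0 -0.24; -1 0 0 0 0 0 -0.24; -1 0 0 0 0 0 -0.24"

```text
t: 37.75
tool_pos: [0.5984, -0.0383, 0.086]
tool_rot: [[-0.0, 0.178, 0.984], [0.0, 0.984, -0.178], [-1.0, 0.0, -0.0]]
wrist_force: [1.0, -0.5, 0.1]
finger_gap: 0.053
```

>>> drive_tool:
  plan: "-1 0.4 -0.1 0 0 0 -0.24; -1 0.4 -0.1 0 0 0 -0.24; -1 0.4 -0.1 0 0 0 -0.24; -1 0.4 -0.1 0 0 0 -0.24; -1 0.4 -0.1 0 0 0 -0.24; -0.5 0.4 -0.1 0 0 0 -0.24; 0 0 0 0 0 0 -0.24; 0 0 0 0 0 0 -0.24; 0 0 0 0 0 0 -0.24"

```text
t: 38.65
tool_pos: [0.5928, 0.0351, 0.2482]
tool_rot: [[-0.002, 0.178, 0.984], [-0.0, 0.984, -0.178], [-1.0, -0.001, -0.002]]
wrist_force: [0.1, -0.0, 0.2]
finger_gap: 0.0532
```

```bash
python3 - <<'E'
from h import *
import pickle
s=st(); c=cam("wrist"); pickle.dump((c,s),open("v.pkl","wb"))
m=proj(c,[[.61,.033,.02]])[0]; print(m)
a,b=int(max(0,m[1]-70)),int(m[1]+70)
cv2.imwrite("pics/v.png",cv2.resize(c["pixels"][a:b,60:440,::-1],None,fx=2.1,fy=2.1,interpolation=2)); print(a,b)
lips(c,s)
E
```

```text
t 38.65 p [0.5928 0.0351 0.2482] F [ 0.1 -0.   0.2] T [ 0.047 -0.021 -0.043] gap 0.0532 q6 -1.449
[254.40666888 174.25492051]
104 244
```

View pics/v.png

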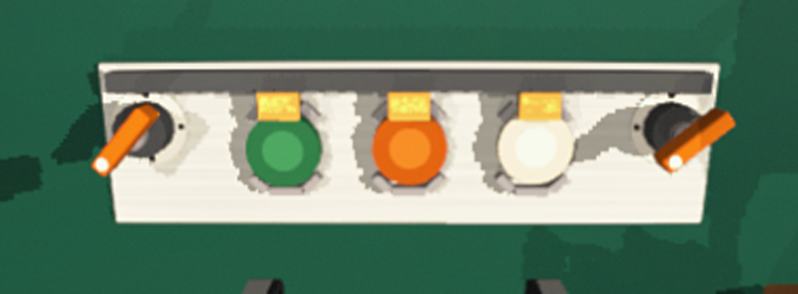

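All three stones sit in their pockets with edges under the lips (green (283,152), amber (408,149), white (536,149) in the crop). Now the screws.

```bash
cat >> h.py <<'E'
def bars(c):
    hsv=cv2.cvtColor(c["pixels"],cv2.COLOR_RGB2HSV)
    m=cv2.inRange(hsv,np.array((5,140,215)),np.array((16,255,255)))
    n,l,ss,ce=cv2.connectedComponentsWithStats(m)
    for i in range(1,n):
        if ss[i,4]<60: continue
        q=np.argwhere(l==i)[:,::-1]; P=cast(c,q,.054)[:,:2].astype(np.float32)
        if not(.53<P[:,0].mean()<.68 and (.15<P[:,1].mean()<.24 or -.16<P[:,1].mean()<-.07)): continue
        (x,y),(w,h),a=cv2.minAreaRect(P*1000); dx,dy,_,_=cv2.fitLine(P*1000,2,0,.01,.01).ravel()
        t=(P*1000-[x,y])@[dx,dy]
        print("bar",ss[i],"ctr",round(x,1),round(y,1),"size",round(w,1),round(h,1),"rect ang",round(a if w>h else a+90,1),"line ang",np.degrees(np.arctan2(dy,dx)).round(1))
E
python3 - <<'E'
from h import *
import pickle
c,s=pickle.load(open("v.pkl","rb")); bars(c)
for a in("side","top"): print(a); bars(cam(a))
for nm,ps in(("a",[(101,166)]),("b",[(676,163)])): print(nm,"dot",cast(c,[(u/2.1+60,v/2.1+104) for u,v in ps],.054).round(4))
# boss dark
E
```

```text
bar [107 156  24  31 245] ctr 571.0 -117.5 size 8.9 42.6 rect ang 127.3 line ang -51.5
bar [376 159  33  27 207] ctr 627.2 188.3 size 8.3 42.1 rect ang 119.0 line ang -61.8
side
top
a dot [[ 0.5824 -0.1319  0.054 ]]
b dot [[0.6365 0.1751 0.054 ]]
```

>>> drive_tool:
  plan: "0.7 -0.73 0.027 0 0 0 -0.24; 0.7 -0.73 0.027 0 0 0 -0.24; 0.7 -0.73 0.027 0 0 0 -0.24; 0.7 -0.73 0.027 0 0 0 -0.24; 0.7 -0.73 0.027 0 0 0 -0.24; 0.7 -0.73 0.027 0 0 0 -0.24; 0.7 -0.74 0.027 0 0 0 -0.24; 0 0 0 6.9 0 0 -0.24; 0 0 0 6.9 0 0 -0.24; 0 0 0 6.9 0 0 -0.24; 0 0 0 6.9 0 0 -0.24; 0 0 0 6.9 0 0 -0.24"

```text
t: 40.0
tool_pos: [0.5714, -0.1169, 0.1016]
tool_rot: [[-0.001, 0.708, 0.706], [0.0, 0.706, -0.708], [-1.0, -0.001, -0.001]]
wrist_force: [0.8, -0.1, 0.7]
finger_gap: 0.0529
```

>>> drive_tool:
  plan: "0 0 0 6.9 0 0 -0.24; 0 0 0 0 0 0 -0.24; 0 0 0 0 0 0 -0.24; 0 0 0 0 0 0 -0.24"

```text
t: 40.4
tool_pos: [0.5717, -0.1166, 0.1021]
tool_rot: [[-0.0, 0.783, 0.622], [0.0, 0.622, -0.783], [-1.0, -0.0, -0.0]]
wrist_force: [0.2, 0.9, 1.3]
finger_gap: 0.0528
```

```bash
python3 - <<'E'
from h import *
s=st(); c=cam("wrist"); bars(c); print(s["tool_rot"].round(3))
p,R=s["tool_pos"],s["tool_rot"]
print(((np.array([.571,-.117,.054])-p)@R*1e3).round(1))
E
```

```text
t 40.4 p [ 0.5717 -0.1166  0.1021] F [0.2 0.9 1.3] T [-0.003 -0.     0.004] gap 0.0528 q6 -0.991
bar [246 176  15  61 677] ctr 571.3 -117.7 size 8.9 43.0 rect ang 127.0 line ang -52.1
[[-0.     0.783  0.622]
 [ 0.     0.622 -0.783]
 [-1.    -0.    -0.   ]]
[48.1 -0.8 -0.1]
```

>>> drive_tool:
  plan: "0.7 0 0 0 0 0 -0.24; 0.7 0 0 0 0 0 -0.24; 0.7 0 0 0 0 0 -0.24; 0.5 0 0 0 0 0 -0.24; 0.3 0 0 0 0 0 -0.24; 0 0 0 0 0 0 -0.24; 0 0 0 0 0 0 0.5; 0 0 0 0 0 0 0.6; 0 0 0 0 0 0 0.7; 0 0 0 0 0 0 0.7; 0 0 0 0 0 0 0.7"
  force: 40

```text
t: 41.55
tool_pos: [0.5721, -0.1165, 0.0158]
tool_rot: [[0.001, 0.784, 0.62], [-0.0, 0.62, -0.784], [-1.0, 0.001, 0.001]]
wrist_force: [-0.7, -0.2, -0.1]
finger_gap: 0.0125
```

>>> drive_tool:
  plan: "0 0 0 0 0 0 0.85; 0 0 0 0 0 0 0.85; 0 0 0 0 0 0 0.85; 0 0 0 0 0 0 0.85"

```text
t: 41.95
tool_pos: [0.572, -0.1166, 0.0158]
tool_rot: [[0.0, 0.784, 0.62], [-0.0, 0.62, -0.784], [-1.0, 0.0, 0.0]]
wrist_force: [-1.5, -0.3, 5.4]
finger_gap: 0.009
```

```bash
python3 - <<'E'
from h import *
st()
E
```

```text
t 41.95 p [ 0.572  -0.1166  0.0158] F [-1.5 -0.3  5.4] T [-0.077  0.187 -0.03 ] gap 0.009 q6 -0.989
```

>>> drive_tool:
  plan: "0 0 0 5 0 0 0.85; 0 0 0 8 0 0 0.85; 0 0 0 8 0 0 0.85; 0 0 0 8 0 0 0.85; 0 0 0 0 0 0 0.85"

```text
t: 42.45
tool_pos: [0.5724, -0.1164, 0.0158]
tool_rot: [[0.001, 0.987, 0.162], [0.0, 0.162, -0.987], [-1.0, 0.001, 0.0]]
wrist_force: [-0.8, 1.3, 5.6]
finger_gap: 0.0091
```

```bash
cat >> h.py <<'E'
def yaw():
    s=st(); print("yaw",np.degrees(np.arctan2(s["tool_rot"][1,1],s["tool_rot"][0,1])).round(2))
E
python3 -c "from h import *;yaw()"
```

```text
t 42.45 p [ 0.5724 -0.1164  0.0158] F [-0.8  1.3  5.6] T [ 0.03   0.123 -0.097] gap 0.0091 q6 -0.483
yaw 9.34
```

>>> drive_tool:
  plan: "0 0 0 8 0 0 0.85; 0 0 0 8 0 0 0.85; 0 0 0 8 0 0 0.85; 0 0 0 8 0 0 0.85; 0 0 0 8 0 0 0.85; 0 0 0 8 0 0 0.85; 0 0 0 8 0 0 0.85; 0 0 0 8 0 0 0.85; 0 0 0 5 0 0 0.85; 0 0 0 0 0 0 0.85"

```text
t: 43.45
tool_pos: [0.5734, -0.1169, 0.0159]
tool_rot: [[0.003, 0.507, -0.862], [-0.001, -0.862, -0.507], [-1.0, 0.002, -0.002]]
wrist_force: [2.1, -0.9, 3.8]
finger_gap: 0.009
```

```bash
python3 -c "from h import *;yaw()"
```

```text
t 43.45 p [ 0.5734 -0.1169  0.0159] F [ 2.1 -0.9  3.8] T [-0.088 -0.283 -0.102] gap 0.009 q6 0.718
yaw -59.52
```

>>> drive_tool:
  plan: "0 0 0 8 0 0 0.85; 0 0 0 7 0 0 0.85; 0 0 0 0 0 0 0.85; 0 0 0 0 0 0 0.85"

```text
t: 43.85
tool_pos: [0.5735, -0.1171, 0.0158]
tool_rot: [[0.003, 0.269, -0.963], [-0.001, -0.963, -0.269], [-1.0, 0.002, -0.003]]
wrist_force: [3.5, -2.7, 3.1]
finger_gap: 0.009
```

```bash
python3 -c "from h import *;yaw()"
```

```text
t 43.85 p [ 0.5735 -0.1171  0.0158] F [ 3.5 -2.7  3.1] T [-0.211 -0.596 -0.083] gap 0.009 q6 0.978
yaw -74.41
```

>>> drive_tool:
  plan: "0 0 0 6 0 0 0.85; 0 0 0 0 0 0 0.85; 0 0 0 0 0 0 0.85"

```text
t: 44.15
tool_pos: [0.5735, -0.1172, 0.0159]
tool_rot: [[0.003, 0.166, -0.986], [-0.001, -0.986, -0.166], [-1.0, 0.002, -0.003]]
wrist_force: [4.9, -3.1, 2.9]
finger_gap: 0.0094
```

```bash
python3 -c "from h import *;yaw()"
```

```text
t 44.15 p [ 0.5735 -0.1172  0.0159] F [ 4.9 -3.1  2.9] T [-0.381 -0.712 -0.108] gap 0.0094 q6 1.083
yaw -80.43
```

>>> drive_tool:
  plan: "0 0 0 6 0 0 0.85; 0 0 0 0 0 0 0.85; 0 0 0 0 0 0 0.85"

```text
t: 44.45
tool_pos: [0.5735, -0.1173, 0.0159]
tool_rot: [[0.003, 0.062, -0.998], [-0.001, -0.998, -0.062], [-1.0, 0.002, -0.003]]
wrist_force: [5.1, -2.6, 3.4]
finger_gap: 0.0091
```

```bash
python3 -c "from h import *;yaw()"
```

```text
t 44.45 p [ 0.5735 -0.1173  0.0159] F [ 5.1 -2.6  3.4] T [-0.453 -0.716 -0.03 ] gap 0.0091 q6 1.188
yaw -86.43
```

>>> drive_tool:
  plan: "0 0 0 6 0 0 0.85; 0 0 0 0 0 0 0.85; 0 0 0 0 0 0 0.85"

```text
t: 44.75
tool_pos: [0.5735, -0.1174, 0.0158]
tool_rot: [[0.003, -0.042, -0.999], [-0.001, -0.999, 0.042], [-1.0, 0.001, -0.003]]
wrist_force: [4.6, -3.3, 2.6]
finger_gap: 0.009
```

```bash
python3 -c "from h import *;yaw()"
```

```text
t 44.75 p [ 0.5735 -0.1174  0.0158] F [ 4.6 -3.3  2.6] T [-0.474 -0.719 -0.065] gap 0.009 q6 1.293
yaw -92.43
```

>>> drive_tool:
  plan: "0 0 0 6 0 0 0.85; 0 0 0 0 0 0 0.85; 0 0 0 0 0 0 0.85"

```text
t: 45.05
tool_pos: [0.5735, -0.1175, 0.0158]
tool_rot: [[0.003, -0.147, -0.989], [-0.002, -0.989, 0.146], [-1.0, 0.001, -0.003]]
wrist_force: [4.3, -3.6, 4.2]
finger_gap: 0.009
```

```bash
python3 -c "from h import *;yaw()"
```

```text
t 45.05 p [ 0.5735 -0.1175  0.0158] F [ 4.3 -3.6  4.2] T [-0.44  -0.741 -0.08 ] gap 0.009 q6 1.398
yaw -98.42
```

>>> drive_tool:
  plan: "0 0 0 6 0 0 0.85; 0 0 0 0 0 0 0.85; 0 0 0 0 0 0 0.85"

```text
t: 45.35
tool_pos: [0.5735, -0.1176, 0.0159]
tool_rot: [[0.003, -0.249, -0.968], [-0.002, -0.968, 0.249], [-1.0, 0.001, -0.004]]
wrist_force: [5.3, -3.3, 2.6]
finger_gap: 0.0094
```

```bash
python3 -c "from h import *;yaw()"
```

```text
t 45.35 p [ 0.5735 -0.1176  0.0159] F [ 5.3 -3.3  2.6] T [-0.538 -0.709 -0.065] gap 0.0094 q6 1.502
yaw -104.42
```

>>> drive_tool:
  plan: "0 0 0 6 0 0 0.85; 0 0 0 0 0 0 0.85; 0 0 0 0 0 0 0.85"

```text
t: 45.65
tool_pos: [0.5734, -0.1176, 0.0158]
tool_rot: [[0.003, -0.349, -0.937], [-0.002, -0.937, 0.349], [-1.0, 0.001, -0.004]]
wrist_force: [4.3, -3.3, 2.2]
finger_gap: 0.0093
```

```bash
python3 -c "from h import *;yaw()"
```

```text
t 45.65 p [ 0.5734 -0.1176  0.0158] F [ 4.3 -3.3  2.2] T [-0.558 -0.752 -0.105] gap 0.0093 q6 1.607
yaw -110.42
```

>>> drive_tool:
  plan: "0 0 0 6 0 0 0.85; 0 0 0 0 0 0 0.85; 0 0 0 0 0 0 0.85"

```text
t: 45.95
tool_pos: [0.5734, -0.1177, 0.0159]
tool_rot: [[0.003, -0.445, -0.896], [-0.002, -0.896, 0.445], [-1.0, 0.0, -0.004]]
wrist_force: [5.4, -4.4, 3.7]
finger_gap: 0.0093
```

```bash
python3 -c "from h import *;yaw()"
```

```text
t 45.95 p [ 0.5734 -0.1177  0.0159] F [ 5.4 -4.4  3.7] T [-0.632 -0.706 -0.081] gap 0.0093 q6 1.712
yaw -116.42
```

>>> drive_tool:
  plan: "0 0 0 6 0 0 0.85; 0 0 0 0 0 0 0.85; 0 0 0 0 0 0 0.85"

```text
t: 46.25
tool_pos: [0.5734, -0.1178, 0.0159]
tool_rot: [[0.003, -0.536, -0.844], [-0.002, -0.844, 0.536], [-1.0, 0.0, -0.004]]
wrist_force: [4.6, -4.1, 3.4]
finger_gap: 0.0087
```

```bash
python3 -c "from h import *;yaw()"
```

```text
t 46.25 p [ 0.5734 -0.1178  0.0159] F [ 4.6 -4.1  3.4] T [-0.715 -0.692 -0.069] gap 0.0087 q6 1.817
yaw -122.41
```

>>> drive_tool:
  plan: "0 0 0 6 0 0 0.85; 0 0 0 0 0 0 0.85; 0 0 0 0 0 0 0.85"

```text
t: 46.55
tool_pos: [0.5733, -0.1179, 0.0159]
tool_rot: [[0.003, -0.621, -0.784], [-0.002, -0.784, 0.621], [-1.0, 0.0, -0.004]]
wrist_force: [4.5, -4.7, 2.6]
finger_gap: 0.0087
```

```bash
python3 -c "from h import *;yaw()"
```

```text
t 46.55 p [ 0.5733 -0.1179  0.0159] F [ 4.5 -4.7  2.6] T [-0.656 -0.62  -0.078] gap 0.0087 q6 1.921
yaw -128.41
```

>>> drive_tool:
  plan: "0 0 0 6 0 0 0.85; 0 0 0 0 0 0 0.85; 0 0 0 0 0 0 0.85"

```text
t: 46.85
tool_pos: [0.5732, -0.118, 0.0159]
tool_rot: [[0.003, -0.7, -0.714], [-0.002, -0.714, 0.7], [-1.0, -0.0, -0.004]]
wrist_force: [4.3, -4.7, 2.6]
finger_gap: 0.0092
```

```bash
python3 -c "from h import *;yaw()"
```

```text
t 46.85 p [ 0.5732 -0.118   0.0159] F [ 4.3 -4.7  2.6] T [-0.747 -0.609 -0.052] gap 0.0092 q6 2.026
yaw -134.41
```

>>> drive_tool:
  plan: "0 0 0 6 0 0 0.85; 0 0 0 0 0 0 0.85; 0 0 0 0 0 0 0.85"

```text
t: 47.15
tool_pos: [0.5732, -0.118, 0.0159]
tool_rot: [[0.003, -0.771, -0.637], [-0.003, -0.637, 0.771], [-1.0, -0.0, -0.004]]
wrist_force: [4.9, -4.9, 4.2]
finger_gap: 0.0089
```

```bash
python3 -c "from h import *;yaw()"
```

```text
t 47.15 p [ 0.5732 -0.118   0.0159] F [ 4.9 -4.9  4.2] T [-0.699 -0.583 -0.101] gap 0.0089 q6 2.131
yaw -140.4
```

>>> drive_tool:
  plan: "0 0 0 6 0 0 0.85; 0 0 0 0 0 0 0.85; 0 0 0 0 0 0 0.85"

```text
t: 47.45
tool_pos: [0.5731, -0.1181, 0.0158]
tool_rot: [[0.002, -0.833, -0.553], [-0.003, -0.553, 0.833], [-1.0, -0.001, -0.004]]
wrist_force: [2.7, -5.4, 2.8]
finger_gap: 0.0089
```

```bash
python3 -c "from h import *;yaw()"
```

```text
t 47.45 p [ 0.5731 -0.1181  0.0158] F [ 2.7 -5.4  2.8] T [-0.827 -0.59  -0.07 ] gap 0.0089 q6 2.235
yaw -146.4
```

>>> drive_tool:
  plan: "0 0 0 6 0 0 0.85; 0 0 0 0 0 0 0.85; 0 0 0 0 0 0 0.85"

```text
t: 47.75
tool_pos: [0.5729, -0.1182, 0.0158]
tool_rot: [[0.002, -0.886, -0.463], [-0.003, -0.463, 0.886], [-1.0, -0.001, -0.003]]
wrist_force: [2.7, -5.3, 3.8]
finger_gap: 0.0091
```

```bash
python3 -c "from h import *;yaw()"
```

```text
t 47.75 p [ 0.5729 -0.1182  0.0158] F [ 2.7 -5.3  3.8] T [-0.889 -0.593 -0.058] gap 0.0091 q6 2.34
yaw -152.4
```

>>> drive_tool:
  plan: "0 0 0 6 0 0 0.85; 0 0 0 0 0 0 0.85; 0 0 0 0 0 0 0.85"

```text
t: 48.05
tool_pos: [0.5729, -0.1182, 0.0158]
tool_rot: [[0.002, -0.93, -0.368], [-0.003, -0.368, 0.93], [-1.0, -0.001, -0.003]]
wrist_force: [3.8, -5.3, 3.1]
finger_gap: 0.0091
```

```bash
python3 -c "from h import *;yaw()"
```

```text
t 48.05 p [ 0.5729 -0.1182  0.0158] F [ 3.8 -5.3  3.1] T [-0.815 -0.535 -0.095] gap 0.0091 q6 2.445
yaw -158.39
```

>>> drive_tool:
  plan: "0 0 0 5 0 0 0.85; 0 0 0 0 0 0 0.85; 0 0 0 0 0 0 0.85"

```text
t: 48.35
tool_pos: [0.5728, -0.1182, 0.0159]
tool_rot: [[0.002, -0.957, -0.288], [-0.003, -0.288, 0.957], [-1.0, -0.001, -0.004]]
wrist_force: [2.4, -4.6, 3.6]
finger_gap: 0.0094
```

```bash
python3 -c "from h import *;yaw()"
```

```text
t 48.35 p [ 0.5728 -0.1182  0.0159] F [ 2.4 -4.6  3.6] T [-0.742 -0.518  0.633] gap 0.0094 q6 2.53
yaw -163.23
```

>>> drive_tool:
  plan: "0 0 0 5 0 0 0.85; 0 0 0 0 0 0 0.85; 0 0 0 0 0 0 0.85"

```text
t: 48.65
tool_pos: [0.5727, -0.1182, 0.0159]
tool_rot: [[0.002, -0.978, -0.207], [-0.004, -0.207, 0.978], [-1.0, -0.001, -0.004]]
wrist_force: [2.2, -4.8, 4.7]
finger_gap: 0.0088
```

```bash
python3 -c "from h import *;yaw()"
```

```text
t 48.65 p [ 0.5727 -0.1182  0.0159] F [ 2.2 -4.8  4.7] T [-0.636 -0.542  1.52 ] gap 0.0088 q6 2.615
yaw -168.05
```

>>> drive_tool:
  plan: "0 0 0 -4 0 0 0.85; 0 0 0 -3.5 0 0 0.85; 0 0 0 0 0 0 0.85; 0 0 0 0 0 0 0.6; 0 0 0 0 0 0 0.3; 0 0 0 0 0 0 0.3; 0 0 0 0 0 0 0.3; -0.3 0 0 0 0 0 0.3; -0.7 0 0 0 0 0 0.3; -1 0 0 0 0 0 0.3; -1 0 0 0 0 0 0.3; 0 0 0 0 0 0 0.3"

```text
t: 49.85
tool_pos: [0.5751, -0.1174, 0.1105]
tool_rot: [[0.009, -0.946, -0.323], [-0.003, -0.324, 0.946], [-1.0, -0.008, -0.006]]
wrist_force: [0.8, 0.1, -0.2]
finger_gap: 0.0303
```

```bash
python3 - <<'E'
from h import *
yaw(); bars(cam("wrist"))
E
```

```text
t 49.85 p [ 0.5751 -0.1174  0.1105] F [ 0.8  0.1 -0.2] T [-0.028 -0.038  0.016] gap 0.0303 q6 2.492
yaw -161.12
bar [250 174  13  59 251] ctr 571.8 -118.7 size 8.6 42.8 rect ang 109.3 line ang -70.9
```

>>> drive_tool:
  plan: "0 0 0 -8.2 0 0 0; 0 0 0 -8.2 0 0 0; 0 0 0 -8.2 0 0 0; 0 0 0 -8.2 0 0 0; 0 0 0 -8.2 0 0 0; 0 0 0 -8.2 0 0 0; 0 0 0 -8.2 0 0 0; 0 0 0 -8.2 0 0 0; 0 0 0 -8.2 0 0 0; 0 0 0 -8.2 0 0 0; 0 0 0 -8.2 0 0 0; 0 0 0 -8.2 0 0 0"

```text
t: 51.1
tool_pos: [0.5708, -0.1161, 0.1043]
tool_rot: [[-0.003, 0.463, -0.886], [0.001, -0.886, -0.463], [-1.0, -0.002, 0.002]]
wrist_force: [0.6, 0.4, 0.3]
finger_gap: 0.0424
```

>>> drive_tool:
  plan: "0 0 0 -8.2 0 0 0; 0 0 0 -8.2 0 0 0; 0 0 0 -8.2 0 0 0; 0 0 0 -8.2 0 0 0; 0 0 0 -8.2 0 0 0; 0 0 0 -8.2 0 0 0; 0 0 0 -8.2 0 0 0; 0 0 0 -8.2 0 0 0; 0 0 0 -8.2 0 0 0; 0 0 0 -8.2 0 0 0; 0 0 0 -8.2 0 0 0; 0 0 0 0 0 0 0"

```text
t: 52.3
tool_pos: [0.5709, -0.1161, 0.1044]
tool_rot: [[-0.002, 0.887, 0.461], [0.001, 0.461, -0.887], [-1.0, -0.002, -0.002]]
wrist_force: [-0.6, -0.0, 0.2]
finger_gap: 0.0425
```

```bash
python3 - <<'E'
from h import *
yaw(); bars(cam("wrist"))
E
```

```text
t 52.3 p [ 0.5709 -0.1161  0.1044] F [-0.6 -0.   0.2] T [ 0.005  0.041 -0.025] gap 0.0425 q6 -0.799
yaw 27.44
bar [244 176  21  60 663] ctr 571.4 -117.6 size 9.0 43.0 rect ang 109.3 line ang -70.8
```

>>> drive_tool:
  plan: "0 0.708 -0.905 0 0 0 0; 0 0.708 -0.905 0 0 0 0; 0 0.708 -0.905 0 0 0 0; 0 0.708 -0.905 0 0 0 0; 0 0.708 -0.905 0 0 0 0; 0 0.708 -0.905 0 0 0 0; 0 0.708 -0.905 0 0 0 0; 0 0.708 -0.905 0 0 0 0; 0 0.708 -0.9 0 0 0 0; 0 0 0 0 0 0 0; 0 0 0 0 0 0 0; 0 0 0 0 0 0 0"

```text
t: 53.55
tool_pos: [0.6284, 0.1874, 0.105]
tool_rot: [[-0.001, 0.888, 0.46], [-0.001, 0.46, -0.888], [-1.0, -0.001, 0.0]]
wrist_force: [-0.1, -0.5, -0.2]
finger_gap: 0.0426
```

```bash
python3 - <<'E'
from h import *
yaw(); bars(cam("wrist"))
E
```

```text
t 53.55 p [0.6284 0.1874 0.105 ] F [-0.1 -0.5 -0.2] T [-0.024 -0.013 -0.018] gap 0.0426 q6 -0.293
yaw 27.36
bar [246 170  16  61 542] ctr 627.1 189.4 size 9.2 43.3 rect ang 119.8 line ang -60.6
```

>>> drive_tool:
  plan: "0.7 0.027 -0.032 -2.2 0 0 0; 0.7 0 0 0 0 0 0; 0.7 0 0 0 0 0 0; 0.5 0 0 0 0 0 0; 0.38 0 0 0 0 0 0; 0 0 0 0 0 0 0; 0 0 0 0 0 0 0.5; 0 0 0 0 0 0 0.6; 0 0 0 0 0 0 0.7; 0 0 0 0 0 0 0.7; 0 0 0 0 0 0 0.7"

```text
t: 54.7
tool_pos: [0.6293, 0.1895, 0.0165]
tool_rot: [[0.0, 0.869, 0.495], [-0.0, 0.495, -0.869], [-1.0, 0.0, 0.0]]
wrist_force: [-0.6, -0.7, 0.8]
finger_gap: 0.0129
```

>>> drive_tool:
  plan: "0 0 0 0 0 0 0.85; 0 0 0 0 0 0 0.85; 0 0 0 0 0 0 0.85; 0 0 0 0 0 0 0.85"

```text
t: 55.1
tool_pos: [0.6286, 0.1893, 0.0165]
tool_rot: [[-0.001, 0.869, 0.495], [-0.001, 0.495, -0.869], [-1.0, -0.001, 0.0]]
wrist_force: [-3.1, -2.2, 5.4]
finger_gap: 0.0085
```

```bash
python3 -c "from h import *;yaw()"
```

```text
t 55.1 p [0.6286 0.1893 0.0165] F [-3.1 -2.2  5.4] T [-0.394  0.656  0.004] gap 0.0085 q6 -0.331
yaw 29.66
```

>>> drive_tool:
  plan: "0 0 0 5 0 0 0.85; 0 0 0 8 0 0 0.85; 0 0 0 8 0 0 0.85; 0 0 0 8 0 0 0.85; 0 0 0 0 0 0 0.85"

```text
t: 55.6
tool_pos: [0.6284, 0.1892, 0.0165]
tool_rot: [[-0.001, 1.0, 0.009], [-0.001, 0.009, -1.0], [-1.0, -0.001, 0.001]]
wrist_force: [-3.8, -2.1, 5.8]
finger_gap: 0.009
```

```bash
python3 -c "from h import *;yaw()"
```

```text
t 55.6 p [0.6284 0.1892 0.0165] F [-3.8 -2.1  5.8] T [-0.428  0.652 -0.124] gap 0.009 q6 0.178
yaw 0.51
```

>>> drive_tool:
  plan: "0 0 0 8 0 0 0.85; 0 0 0 8 0 0 0.85; 0 0 0 8 0 0 0.85; 0 0 0 8 0 0 0.85; 0 0 0 8 0 0 0.85; 0 0 0 8 0 0 0.85; 0 0 0 8 0 0 0.85; 0 0 0 8 0 0 0.85; 0 0 0 8 0 0 0.85; 0 0 0 8 0 0 0.85; 0 0 0 0 0 0 0.85; 0 0 0 0 0 0 0.85"

```text
t: 56.8
tool_pos: [0.628, 0.1896, 0.0165]
tool_rot: [[-0.002, 0.184, -0.983], [-0.0, -0.983, -0.184], [-1.0, -0.0, 0.002]]
wrist_force: [-4.8, -1.5, 6.1]
finger_gap: 0.0088
```

```bash
python3 -c "from h import *;yaw()"
```

```text
t 56.8 p [0.628  0.1896 0.0165] F [-4.8 -1.5  6.1] T [-0.274  0.777 -0.058] gap 0.0088 q6 1.572
yaw -79.38
```

>>> drive_tool:
  plan: "0 0 0 7 0 0 0.85; 0 0 0 0 0 0 0.85; 0 0 0 0 0 0 0.85"

```text
t: 57.1
tool_pos: [0.628, 0.1896, 0.0165]
tool_rot: [[-0.002, 0.063, -0.998], [0.0, -0.998, -0.063], [-1.0, -0.0, 0.002]]
wrist_force: [-3.9, -1.6, 6.5]
finger_gap: 0.0091
```

```bash
python3 -c "from h import *;yaw()"
```

```text
t 57.1 p [0.628  0.1896 0.0165] F [-3.9 -1.6  6.5] T [-0.284  0.715 -0.021] gap 0.0091 q6 1.694
yaw -86.38
```

>>> drive_tool:
  plan: "0 0 0 6 0 0 0.85; 0 0 0 0 0 0 0.85; 0 0 0 0 0 0 0.85"

```text
t: 57.4
tool_pos: [0.628, 0.1897, 0.0165]
tool_rot: [[-0.002, -0.042, -0.999], [0.0, -0.999, 0.042], [-1.0, -0.0, 0.002]]
wrist_force: [-5.4, -1.7, 4.9]
finger_gap: 0.0088
```

```bash
python3 -c "from h import *;yaw()"
```

```text
t 57.4 p [0.628  0.1897 0.0165] F [-5.4 -1.7  4.9] T [-0.217  0.769 -0.037] gap 0.0088 q6 1.799
yaw -92.38
```

>>> drive_tool:
  plan: "0 0 0 7 0 0 0.85; 0 0 0 0 0 0 0.85; 0 0 0 0 0 0 0.85"

```text
t: 57.7
tool_pos: [0.628, 0.1898, 0.0165]
tool_rot: [[-0.002, -0.163, -0.987], [0.0, -0.987, 0.163], [-1.0, 0.0, 0.002]]
wrist_force: [-4.5, -0.9, 7.1]
finger_gap: 0.0089
```

```bash
python3 -c "from h import *;yaw()"
```

```text
t 57.7 p [0.628  0.1898 0.0165] F [-4.5 -0.9  7.1] T [-0.183  0.795 -0.068] gap 0.0089 q6 1.921
yaw -99.38
```

>>> drive_tool:
  plan: "0 0 0 7 0 0 0.85; 0 0 0 0 0 0 0.85; 0 0 0 0 0 0 0.85"

```text
t: 58.0
tool_pos: [0.628, 0.1898, 0.0165]
tool_rot: [[-0.002, -0.282, -0.959], [0.0, -0.959, 0.282], [-1.0, 0.0, 0.002]]
wrist_force: [-4.5, -0.9, 6.0]
finger_gap: 0.0088
```

```bash
python3 -c "from h import *;yaw()"
```

```text
t 58.0 p [0.628  0.1898 0.0165] F [-4.5 -0.9  6. ] T [-0.204  0.75   0.005] gap 0.0088 q6 2.043
yaw -106.38
```

>>> drive_tool:
  plan: "0 0 0 7 0 0 0.85; 0 0 0 0 0 0 0.85; 0 0 0 0 0 0 0.85"

```text
t: 58.3
tool_pos: [0.628, 0.1898, 0.0165]
tool_rot: [[-0.002, -0.397, -0.918], [0.0, -0.918, 0.397], [-1.0, 0.0, 0.002]]
wrist_force: [-3.6, -1.8, 6.9]
finger_gap: 0.0092
```

```bash
python3 -c "from h import *;yaw()"
```

```text
t 58.3 p [0.628  0.1898 0.0165] F [-3.6 -1.8  6.9] T [-0.145  0.698 -0.091] gap 0.0092 q6 2.166
yaw -113.39
```

>>> drive_tool:
  plan: "0 0 0 7 0 0 0.85; 0 0 0 0 0 0 0.85; 0 0 0 0 0 0 0.85"

```text
t: 58.6
tool_pos: [0.6281, 0.1899, 0.0165]
tool_rot: [[-0.002, -0.506, -0.863], [0.001, -0.863, 0.506], [-1.0, 0.001, 0.002]]
wrist_force: [-4.7, -1.6, 6.1]
finger_gap: 0.0089
```

```bash
python3 -c "from h import *;yaw()"
```

```text
t 58.6 p [0.6281 0.1899 0.0165] F [-4.7 -1.6  6.1] T [-0.187  0.746 -0.027] gap 0.0089 q6 2.288
yaw -120.38
```

>>> drive_tool:
  plan: "0 0 0 0 0 0 0.6; 0 0 0 0 0 0 0.3; 0 0 0 0 0 0 0.3; 0 0 0 0 0 0 0.3; -0.3 0 0 0 0 0 0.3; -0.6 0 0 0 0 0 0.3; -0.5 0 0 0 0 0 0.3; 0 0 0 -8.2 0 0 0.3; 0 0 0 -8.2 0 0 0.3; 0 0 0 -8.2 0 0 0.3; 0 0 0 -8.2 0 0 0.3; 0 0 0 -8.2 0 0 0.3"

```text
t: 59.8
tool_pos: [0.6296, 0.1897, 0.0588]
tool_rot: [[0.001, 0.19, -0.982], [0.0, -0.982, -0.19], [-1.0, -0.0, -0.001]]
wrist_force: [0.3, 0.1, -0.4]
finger_gap: 0.03
```

>>> drive_tool:
  plan: "0 0 0 -8.2 0 0 0.3; 0 0 0 -8.2 0 0 0.3; 0 0 0 -8.2 0 0 0.3; 0 0 0 -8.2 0 0 0.3; 0 0 0 -8.2 0 0 0.3; 0 0 0 -8.2 0 0 0.3; 0 0 0 -8.2 0 0 0.3; 0 0 0 -8.2 0 0 0.3; 0 0 0 -8.2 0 0 0.3; 0 0 0 -8.2 0 0 0.3; 0 0 0 -8.2 0 0 0.3; 0 0 0 -8.2 0 0 0.3"

```text
t: 61.0
tool_pos: [0.6296, 0.1897, 0.0588]
tool_rot: [[0.001, 0.943, 0.332], [0.0, 0.332, -0.943], [-1.0, 0.001, 0.0]]
wrist_force: [0.1, 0.3, 0.6]
finger_gap: 0.0297
```

>>> drive_tool:
  plan: "0 0 0 -8.2 0 0 0.3; 0 0 0 -8.2 0 0 0.3; 0 0 0 -8.2 0 0 0.3; 0 0 0 -8.2 0 0 0.3; 0 0 0 -8.2 0 0 0.3; 0 0 0 0 0 0 0.3; 0 0 0 0 0 0 0.3; 0 0 0 0 0 0 0.3"

```text
t: 61.8
tool_pos: [0.6294, 0.1896, 0.0583]
tool_rot: [[0.0, 0.501, 0.865], [0.0, 0.865, -0.501], [-1.0, 0.0, 0.0]]
wrist_force: [-0.0, 0.9, -0.5]
finger_gap: 0.0296
```

```bash
python3 - <<'E'
from h import *
yaw(); bars(cam("wrist"))
E
```

```text
t 61.8 p [0.6294 0.1896 0.0583] F [-0.   0.9 -0.5] T [-0.018 -0.046  0.02 ] gap 0.0296 q6 -0.859
yaw 59.93
bar [244 188  17  76 635] ctr 626.1 189.7 size 8.7 44.1 rect ang 150.3 line ang -26.4
```

>>> drive_tool:
  plan: "0.5 -0.03 -0.052 0 0 0 0.3; 0.5 0 0 0 0 0 0.3; 0.39 0 0 0 0 0 0.3; 0 0 0 0 0 0 0.3; 0 0 0 0 0 0 0.6; 0 0 0 0 0 0 0.7; 0 0 0 0 0 0 0.85; 0 0 0 0 0 0 0.85; 0 0 0 0 0 0 0.85; 0 0 0 0 0 0 0.85; 0 0 0 0 0 0 0.85"

```text
t: 62.95
tool_pos: [0.6282, 0.1898, 0.0172]
tool_rot: [[0.002, 0.499, 0.866], [0.001, 0.866, -0.499], [-1.0, 0.001, 0.001]]
wrist_force: [0.1, 0.6, 4.5]
finger_gap: 0.0089
```

```bash
python3 -c "from h import *;yaw()"
```

```text
t 62.95 p [0.6282 0.1898 0.0172] F [0.1 0.6 4.5] T [ 0.042 -0.09  -0.073] gap 0.0089 q6 -0.861
yaw 60.04
```

>>> drive_tool:
  plan: "0 0 0 6 0 0 0.85; 0 0 0 6 0 0 0.85; 0 0 0 0 0 0 0.85; 0 0 0 0 0 0 0.85"

```text
t: 63.35
tool_pos: [0.6282, 0.1898, 0.0172]
tool_rot: [[0.002, 0.669, 0.744], [0.001, 0.744, -0.669], [-1.0, 0.002, 0.001]]
wrist_force: [1.0, 0.8, 5.9]
finger_gap: 0.009
```

```bash
python3 -c "from h import *;yaw()"
```

```text
t 63.35 p [0.6282 0.1898 0.0172] F [1.  0.8 5.9] T [ 0.035 -0.028 -0.096] gap 0.009 q6 -0.651
yaw 48.04
```

>>> drive_tool:
  plan: "0 0 0 6 0 0 0.85; 0 0 0 6 0 0 0.85; 0 0 0 0 0 0 0.85; 0 0 0 0 0 0 0.85"

```text
t: 63.75
tool_pos: [0.6283, 0.1899, 0.0172]
tool_rot: [[0.002, 0.809, 0.588], [0.001, 0.588, -0.809], [-1.0, 0.002, 0.001]]
wrist_force: [1.1, 0.2, 5.1]
finger_gap: 0.009
```

```bash
python3 -c "from h import *;yaw()"
```

```text
t 63.75 p [0.6283 0.1899 0.0172] F [1.1 0.2 5.1] T [ 0.097 -0.107  0.013] gap 0.009 q6 -0.442
yaw 36.04
```

Well centred. Continue in smaller steps.

>>> drive_tool:
  plan: "0 0 0 6 0 0 0.85; 0 0 0 6 0 0 0.85; 0 0 0 0 0 0 0.85; 0 0 0 0 0 0 0.85"

```text
t: 64.15
tool_pos: [0.6283, 0.1899, 0.0172]
tool_rot: [[0.002, 0.913, 0.407], [0.001, 0.407, -0.913], [-1.0, 0.002, 0.0]]
wrist_force: [0.6, 0.8, 6.2]
finger_gap: 0.0093
```

```bash
python3 -c "from h import *;yaw()"
```

```text
t 64.15 p [0.6283 0.1899 0.0172] F [0.6 0.8 6.2] T [ 0.066 -0.052 -0.064] gap 0.0093 q6 -0.232
yaw 24.04
```

>>> drive_tool:
  plan: "0 0 0 5 0 0 0.85; 0 0 0 0 0 0 0.85; 0 0 0 0 0 0 0.85"

```text
t: 64.45
tool_pos: [0.6284, 0.1899, 0.0172]
tool_rot: [[0.002, 0.945, 0.326], [0.001, 0.326, -0.945], [-1.0, 0.002, 0.0]]
wrist_force: [0.8, 0.2, 5.3]
finger_gap: 0.009
```

```bash
python3 -c "from h import *;yaw()"
```

```text
t 64.45 p [0.6284 0.1899 0.0172] F [0.8 0.2 5.3] T [ 0.057 -0.055 -0.011] gap 0.009 q6 -0.145
yaw 19.05
```

>>> drive_tool:
  plan: "0 0 0 4 0 0 0.85; 0 0 0 0 0 0 0.85; 0 0 0 0 0 0 0.85"

```text
t: 64.75
tool_pos: [0.6284, 0.1898, 0.0173]
tool_rot: [[0.002, 0.965, 0.263], [-0.0, 0.263, -0.965], [-1.0, 0.002, 0.001]]
wrist_force: [1.2, 1.1, 6.4]
finger_gap: 0.009
```

```bash
python3 -c "from h import *;yaw()"
```

```text
t 64.75 p [0.6284 0.1898 0.0173] F [1.2 1.1 6.4] T [ 0.181 -0.077  0.934] gap 0.009 q6 -0.078
yaw 15.27
```

Both screws bottomed (torque jumps; both bars read about 109° = 4.20 rad in the jig frame). Now back b off a quarter turn.

>>> drive_tool:
  plan: "0 0 0 -8.55 0 0 0.85; 0 0 0 -8.55 0 0 0.85; 0 0 0 -8.55 0 0 0.85; 0 0 0 -8.55 0 0 0.85; 0 0 0 -8.55 0 0 0.85; 0 0 0 -8.55 0 0 0.85; 0 0 0 -8.55 0 0 0.85; 0 0 0 -8.55 0 0 0.85; 0 0 0 -8.55 0 0 0.85; 0 0 0 -8.55 0 0 0.85; 0 0 0 -8.55 0 0 0.85; 0 0 0 0 0 0 0.85"

```text
t: 65.95
tool_pos: [0.6282, 0.1895, 0.0172]
tool_rot: [[0.002, -0.33, 0.944], [0.0, 0.944, 0.33], [-1.0, -0.001, 0.002]]
wrist_force: [0.2, -0.6, 6.3]
finger_gap: 0.0088
```

```bash
python3 -c "from h import *;yaw()"
```

```text
t 65.95 p [0.6282 0.1895 0.0172] F [ 0.2 -0.6  6.3] T [0.026 0.01  0.091] gap 0.0088 q6 -1.719
yaw 109.26
```

>>> drive_tool:
  plan: "0 0 0 0 0 0 0.85; 0 0 0 0 0 0 0.6; 0 0 0 0 0 0 0.3; 0 0 0 0 0 0 0.3; 0 0 0 0 0 0 0.3; -0.3 0 0 0 0 0 0.3; -0.7 0 0 0 0 0 0.3; -1 0 0 0 0 0 0.3; -1 0 0 0 0 0 0.3; 0 0 0 0 0 0 0; 0 0 0 0 0 0 0; 0 0 0 0 0 0 0"

```text
t: 67.15
tool_pos: [0.6265, 0.1894, 0.1055]
tool_rot: [[-0.002, -0.327, 0.945], [-0.0, 0.945, 0.327], [-1.0, 0.0, -0.002]]
wrist_force: [-0.9, -0.2, 0.2]
finger_gap: 0.0426
```

```bash
python3 - <<'E'
from h import *
yaw(); bars(cam("wrist"))
E
```

```text
t 67.15 p [0.6265 0.1894 0.1055] F [-0.9 -0.2  0.2] T [-0.041  0.008  0.046] gap 0.0426 q6 -1.717
yaw 109.09
bar [246 177  13  59 651] ctr 626.9 188.5 size 42.0 8.5 rect ang 19.1 line ang 18.2
```

>>> drive_tool:
  plan: "0 0 0 8.16 0 0 0; 0 0 0 8.16 0 0 0; 0 0 0 8.16 0 0 0; 0 0 0 8.16 0 0 0; 0 0 0 8.16 0 0 0; 0 0 0 8.16 0 0 0; 0 0 0 8.16 0 0 0; 0 0 0 8.16 0 0 0; 0 0 0 8.16 0 0 0; 0 0 0 8.16 0 0 0; 0 0 0 8.16 0 0 0; 0 0 0 0 0 0 0"

```text
t: 68.4
tool_pos: [0.6266, 0.1894, 0.1049]
tool_rot: [[-0.003, 0.944, 0.331], [-0.0, 0.331, -0.944], [-1.0, -0.003, -0.0]]
wrist_force: [0.4, 0.5, -0.0]
finger_gap: 0.0429
```

>>> drive_tool:
  plan: "0 -0.507 0.912 0 0 0 0; 0 -0.507 0.912 0 0 0 0; 0 -0.507 0.912 0 0 0 0; 0 -0.507 0.912 0 0 0 0; 0 -0.507 0.912 0 0 0 0; 0 -0.507 0.912 0 0 0 0; 0 -0.507 0.912 0 0 0 0; 0 -0.507 0.912 0 0 0 0; 0 -0.507 0.912 0 0 0 0; 0 -0.507 0.912 0 0 0 0; 0 0 0 0 0 0 0; 0 0 0 0 0 0 0"

```text
t: 69.6
tool_pos: [0.574, -0.1192, 0.1057]
tool_rot: [[-0.001, 0.944, 0.331], [0.001, 0.331, -0.944], [-1.0, -0.001, -0.001]]
wrist_force: [0.1, -0.2, -0.3]
finger_gap: 0.0429
```

```bash
python3 - <<'E'
from h import *
yaw(); bars(cam("wrist"))
E
```

```text
t 69.6 p [ 0.574  -0.1192  0.1057] F [ 0.1 -0.2 -0.3] T [-0.01   0.079 -0.04 ] gap 0.0429 q6 -0.662
yaw 19.35
bar [245 170  14  60 692] ctr 571.5 -117.5 size 8.9 42.4 rect ang 109.0 line ang -71.3
```

>>> drive_tool:
  plan: "0.7 -0.025 -0.02 0 0 0 0; 0.7 0 0 0 0 0 0; 0.7 0 0 0 0 0 0; 0.5 0 0 0 0 0 0; 0.37 0 0 0 0 0 0.3; 0 0 0 0 0 0 0.3; 0 0 0 0 0 0 0.6; 0 0 0 0 0 0 0.7; 0 0 0 0 0 0 0.85; 0 0 0 0 0 0 0.85; 0 0 0 0 0 0 0.85; 0 0 0 0 0 0 0.85"

```text
t: 70.85
tool_pos: [0.5732, -0.119, 0.0182]
tool_rot: [[-0.0, 0.944, 0.331], [-0.0, 0.331, -0.944], [-1.0, -0.0, 0.0]]
wrist_force: [-4.7, -0.6, 5.0]
finger_gap: 0.0089
```

```bash
python3 -c "from h import *;yaw()"
```

```text
t 70.85 p [ 0.5732 -0.119   0.0182] F [-4.7 -0.6  5. ] T [-0.12   0.624  0.023] gap 0.0089 q6 -0.66
yaw 19.34
```

>>> drive_tool:
  plan: "0 0 0 4 0 0 0.85; 0 0 0 0 0 0 0.85; 0 0 0 0 0 0 0.85"

```text
t: 71.15
tool_pos: [0.5732, -0.119, 0.0182]
tool_rot: [[-0.0, 0.963, 0.268], [-0.001, 0.268, -0.963], [-1.0, -0.001, 0.001]]
wrist_force: [-3.8, 0.5, 5.9]
finger_gap: 0.0088
```

```bash
python3 -c "from h import *;yaw()"
```

```text
t 71.15 p [ 0.5732 -0.119   0.0182] F [-3.8  0.5  5.9] T [-0.109  0.627  0.887] gap 0.0088 q6 -0.593
yaw 15.54
```

>>> drive_tool:
  plan: "0 0 0 -8.55 0 0 0.85; 0 0 0 -8.55 0 0 0.85; 0 0 0 -8.55 0 0 0.85; 0 0 0 -8.55 0 0 0.85; 0 0 0 -8.55 0 0 0.85; 0 0 0 -8.55 0 0 0.85; 0 0 0 -8.55 0 0 0.85; 0 0 0 -8.55 0 0 0.85; 0 0 0 -8.55 0 0 0.85; 0 0 0 -8.55 0 0 0.85; 0 0 0 -8.55 0 0 0.85; 0 0 0 0 0 0 0.85"

```text
t: 72.35
tool_pos: [0.5742, -0.1168, 0.0183]
tool_rot: [[0.002, -0.333, 0.943], [0.003, 0.943, 0.333], [-1.0, 0.002, 0.003]]
wrist_force: [-0.8, 5.9, 5.1]
finger_gap: 0.0088
```

```bash
python3 -c "from h import *;yaw()"
```

```text
t 72.35 p [ 0.5742 -0.1168  0.0183] F [-0.8  5.9  5.1] T [0.899 0.209 0.067] gap 0.0088 q6 -2.235
yaw 109.45
```

>>> drive_tool:
  plan: "0 0 0 0 0 0 0.85; 0 0 0 0 0 0 0.6; 0 0 0 0 0 0 0.3; 0 0 0 0 0 0 0.3; 0 0 0 0 0 0 0.3; -0.3 0 0 0 0 0 0.3; -0.7 0 0 0 0 0 0.3; -1 0 0 0 0 0 0.3; -1 0 0 0 0 0 0.3; 0 0 0 0 0 0 0; 0 0 0 0 0 0 0; 0 0 0 0 0 0 0"

```text
t: 73.55
tool_pos: [0.5728, -0.1184, 0.1065]
tool_rot: [[-0.002, -0.332, 0.943], [0.001, 0.943, 0.332], [-1.0, 0.001, -0.001]]
wrist_force: [-0.1, 1.0, 0.3]
finger_gap: 0.0428
```

```bash
python3 - <<'E'
from h import *
yaw(); bars(cam("wrist"))
E
```

```text
t 73.55 p [ 0.5728 -0.1184  0.1065] F [-0.1  1.   0.3] T [0.05  0.066 0.007] gap 0.0428 q6 -2.232
yaw 109.38
bar [248 174  14  57 108] ctr 570.1 -118.4 size 40.5 8.8 rect ang 19.8 line ang 27.1
bar [248 184  12  49 108] ctr 575.5 -120.0 size 35.8 7.6 rect ang 28.1 line ang 22.0
```

>>> drive_tool:
  plan: "-0.5 0 0 7.4 0 0 0; -0.5 0 0 7.4 0 0 0; -0.5 0 0 7.4 0 0 0; -0.5 0 0 7.4 0 0 0; -0.4 0.74 -0.04 0 0 0 0; -0.4 0.74 -0.04 0 0 0 0; -0.4 0.74 -0.04 0 0 0 0; -0.4 0.74 -0.04 0 0 0 0; -0.4 0.74 -0.04 0 0 0 0; -0.4 0.74 -0.04 0 0 0 0; -0.4 0.74 -0.04 0 0 0 0; 0 0 0 0 0 0 0"

```text
t: 74.8
tool_pos: [0.5936, 0.0383, 0.2516]
tool_rot: [[0.001, 0.174, 0.985], [0.002, 0.985, -0.174], [-1.0, 0.002, 0.001]]
wrist_force: [0.2, -0.4, 0.0]
finger_gap: 0.0428
```

>>> drive_tool:
  plan: "0 0 0 0 0 0 0; 0 0 0 0 0 0 0; 0 0 0 0 0 0 0"

```text
t: 75.1
tool_pos: [0.5923, 0.0348, 0.2502]
tool_rot: [[-0.002, 0.178, 0.984], [-0.0, 0.984, -0.178], [-1.0, -0.001, -0.002]]
wrist_force: [-0.2, -0.3, -0.2]
finger_gap: 0.0431
```

```bash
python3 - <<'E'
from h import *
yaw(); c=cam("wrist"); bars(c)
m=proj(c,[[.61,.033,.02]])[0]; a,b=int(max(0,m[1]-90)),int(m[1]+70)
w=cv2.resize(c["pixels"][a:b,60:440,::-1],None,fx=2,fy=2,interpolation=2)
d=cam("side")["pixels"][100:300,120:500,::-1]; d=cv2.resize(d,(760,280))
cv2.imwrite("pics/fin.png",np.vstack([w,d])); print(np.vstack([w,d]).shape)
E
```

```text
t 75.1 p [0.5923 0.0348 0.2502] F [-0.2 -0.3 -0.2] T [-0.007  0.026  0.028] gap 0.0431 q6 -1.45
yaw 79.72
bar [105 154  27  35 269] ctr 570.9 -117.7 size 42.4 9.8 rect ang 19.0 line ang 18.7
bar [384 160  18  29 204] ctr 630.0 189.0 size 35.5 8.4 rect ang 18.6 line ang 19.1
(600, 760, 3)
```

View pics/fin.png

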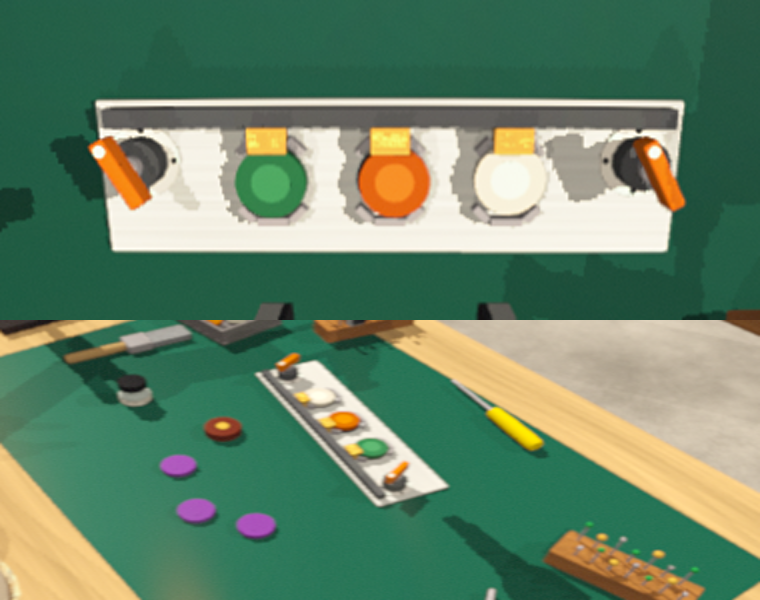

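```bash
python3 -c "
from workcell import env
print(env.sign_off())"
```

```text
the job is handed in; nothing more can be done
None
```

The job is done and handed in at about 75 s on the robot's clock. Sign-off gave no verdict.

**Stones:** all three were present. Each went in tilted under its lip and was laid flat: green in seat1, amber in seat2, white in seat3. The last wrist and side pictures show all three in their pockets with an edge under the lip, and the purple decoys, wheel and jar still in their places. I judged flatness from the release heights and the pictures; I did not measure it separately.

**Screws:** I turned each clockwise until the torque jumped at the stop. On screw_a I checked the stop again just before backing it off. Only after both were down did I back each off a quarter turn. The last picture puts both bars at about 19° in the world frame, where 2.63 rad should be 19.1°, with the white dots on the expected side.

**What went wrong or disagreed:**
- My first grasp closed above the white disc, because the fingertips sat about 19 mm behind the reported TCP. I found the right height by feel, and the disc did not move.
- The wrist and side cameras disagreed by 1–3 mm, so I placed the stones relative to what the wrist camera saw.
- I saw no stone knocked aside and no slackening of the grip.

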